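# Nudge a loudspeaker home in its three-point test nest

## Task

Set the larger loose loudspeaker, face down as it lies, on the open mouth of the aluminium test nest and let go of it. Then gently nudge it along the plate, under the heads of the posts and past the sprung roller, until it is fully home against the end post, press it there for a moment with about 5 N, never more than 8 N on a post, and leave it touching the end post, the side post and the roller. Keep the nest's posts and roller clear of the gripper, and leave the other things on the bench alone.

Things in the scene. Friction and masses are not known exactly. Their poses are not given: they have to be found in the camera images.
- speaker: The larger round loudspeaker, lying face down: a black plastic rim 48 mm in diameter and 12 mm high at the bottom, and on top of it a dark steel magnet 32 mm in diameter from 12 to 36 mm height (grip it there). About 0.14 kg (0.1 to 0.2). Origin at the centre of its underside, z up.
- nest: Bolted-down aluminium plate 12 mm thick, reaching in its own frame x -83 to +47, y -54 to +66 mm. Origin on the bench under the home place. Its +x is the way in, from the open mouth (towards the robot). A dark steel guide block (x -24 to +9, y 48 to 63 mm) carries the sprung roller. All that stands on the plate is under 20 mm tall.
- home (a point): Nominal home, on the plate's top (12 mm above the bench): where the centre of the speaker's underside is when it touches the end post, side post and roller, with the end post at its nominal setting. True home lies 2 mm before to 8.5 mm beyond along nest x, as the end post is set, and within 1.5 mm in y. Axes as the nest's.
- mouth (a point): The point on the plate's top at the middle of the open mouth, 45 mm before nominal home (nest x -45 mm, y 0). A speaker set down here touches no post and not the roller: it meets the roller about 26 mm before nominal home.
- end_stop: The end stop: a flat slotted bracket carrying the end post, a steel shank 10 mm in diameter with a head 18 mm in diameter 15.5 to 19.5 mm above the plate. Origin: nominal place of the post's axis at the plate's top, nest x +26.3, y +12.3 mm. The post is clamped in the slot up to 2 mm before to 8 mm beyond that along nest x, different each time; this pose does not show it. Rigid: felt as a sharp rise of force.
- post_side: The side post, same size as the end post but turning freely on its axis, at nest x 0, y -29 mm. Origin on the plate's top, on its axis.
- plunger: Sprung slide with a free-turning brass roller, 10 mm diameter, 12 mm high, at its inner end. Origin on the roller's axis at the plate's top: nest x -7.5, y +22 mm free, +23 to +28.5 with the speaker home. Yields along +y up to 9 mm; spring 1.5 N free, 1.8 to 3.1 N at home. Passing it takes up to 4 N of push. It holds the speaker in place but may not bring it fully home by itself.
- small_speaker: Bystander: a smaller loudspeaker, 30 mm in diameter, 18 mm high. Origin at its underside.
- heatsink: Bystander: finned aluminium heat sink, 50 by 50 by 26 mm. Origin at its underside.
- blower: Bystander: flat black blower, 70 by 70 by 15 mm. Origin at its underside.
- screwdriver: Bystander: screwdriver, 170 mm long. Origin at its underside.
- drive: Bystander: flat metal drive, 100 by 70 by 10 mm. Origin at its underside.
- screw_dish: Bystander: steel dish, 80 mm in diameter, 22 mm high. Origin at its underside.
- memory: Bystander: green memory module, 67 by 30 by 4 mm. Origin at its underside.
Mind the look-alikes: they are no part of the job. Leave any orange look-alike of the speaker alone.

How it is judged:
By the outcome, as a careful person would: the job done as asked, in the order asked, and still so for the second after the job is handed in, with the robot touching nothing.
It also fails if it takes over 54 s, if anything falls off the work surface, if the arm or the gripper's body presses on something with over 40 N, if the wrist force passes 120 N, or if a joint passes its speed limit or range.

## Robot

A 6-joint arm with a two-finger parallel gripper is mounted at the origin on the work surface. World frame = base frame: x ahead of the robot, y to its left, z up, the work surface at z = 0. Lengths are in m, angles in rad, forces in N, time in s.
With the tool pointing down it reaches from about 0.35 to 0.775 m from the base axis. Payload 7.3 kg.
Tool frame: the origin (TCP) lies at the very end of the fingers, on their centre line; the grasp point (between the pads) lies 19 mm behind it; z points along the fingers, x is the direction in which the jaws open and shut, and the axes are right-handed (so a half turn about z gives the same grasp; the last joint's range is limited). The gripper opens to 92 mm and grips with 3 to 60 N. Pads are 19 mm wide; open, the fingers measure 130 mm over their backs; the gripper's body (75 mm by 190 mm) begins 47 mm behind the grasp point.
Start: joints at [0.959, 0.342, 1.524, -0, 1.275, -0.146], TCP at [0.236, 0.469, 0.227] pointing down, gripper open.
Joint ranges: [-2.53, 2.53], [-0.77, 2.02], [0.04, 2.7], [-1, 4.14], [0.28, 2.66], [-3.11, 3.11]. Speed limits (rad/s): [2.57, 2.57, 3.14, 3.14, 3.14, 3.14].

## Interface

Orientations are given as [roll, pitch, yaw] about the fixed x, y, z axes, in that order (R = Rz(yaw) Ry(pitch) Rx(roll)).
In Python, from cell import observe, read_camera, camera_params, hand_in gives the robot as it stands.
- The arm moves only by the tool apply_moves, never from a script. Its argument "increments" is a list of rows, each an object with "grip": the opening, from 0 (shut) to 1 (fully open); "linear": the shift along the world's x, y, z in mm, a list of three; "turn": the turn, a rotation vector about the world's x, y, z in units of 6 degrees (1.0 is 6 degrees), a list of three. A call has 1 to 10 rows; each row is the pose to reach, as a shift and turn from the pose commanded when the call began; what a row does not reach only later rows make up. A row lasts 1/10 s, in which the tool goes at most 50 mm and 8.59 degrees, less where a joint would pass 70% of its speed; a pose out of reach is approached as far as the arm can. A call with a gripper value outside its range is refused whole. The fingers move at their own pace and stop on an object; "grip_force" is the grip in N (left out, the last holds). Time passes only in rows, so rows that repeat a pose let the fingers close. It gives the time, the measured TCP pose, the force and the opening at its end, in the units of the state.
- observe(): the state, without advancing time (a new reading comes with each control period).
- read_camera(name): name is "side" or "top" or "wrist"; returns the picture (420x560x3 uint8, red, green, blue); there is no depth.
- camera_params(name): a dict with "camera_matrix" (3x3 intrinsics, pixels), "world_to_cam" (4x4, takes a point from world to camera coordinates); the wrist camera has in their place "hand_eye" (4x4, takes a point from camera to tool coordinates, whose origin is the TCP and whose axes are the tool frame's). Camera axes: x right, y up, looking along -z (the intrinsics and any distortion apply to the point x, -y, -z); pixel columns grow to the right and rows downward; lengths in m; the calibration is good to about 2 mm. A picture is of the moment at which its call begins: read the wrist's pose just before it. camera_params takes no time and is no camera call.
- hand_in(): hands the job in, once; it reports no verdict.
The state is a dict: "time": time; "qpos": joint angles; "qvel": joint speeds; "joint_efforts": joint torques, N m; "tool_pos": TCP position; "tool_rot": TCP orientation; "contact_force": force on the tool from outside, world axes, zero at the start; "torque": the same for the moment, N m; "opening": finger opening in m.
Only numpy, scipy, OpenCV 4.12 (cv2) and the standard library are available. Lean on these libraries where they do the work, as an engineer would, in place of code of your own. Each camera call takes 0.05 s, during which the arm holds its last target.

## Working session

There is one attempt and no reset: what is moved stays moved. The work goes in short steps, Python scripts to look and compute and a tool call to move; the robot and the scene stay as the last step left them, time stands still between calls to the robot, and variables do not carry over. Pictures are saved under pics/ and viewed, and the job is handed in when it is done.

Besides the shell and the picture viewer there is one more tool, called after "Call:" by a JSON object that holds its "name" and its "arguments", one argument or row to a line. apply_moves: Moves the arm, as the interface text tells. Its arguments: {"type":"object","properties":{"increments":{"type":"array","items":{"type":"object","properties":{"grip":{"type":"number"},"linear":{"type":"array","items":{"type":"number"}},"turn":{"type":"array","items":{"type":"number"}}}}},"grip_force":{"type":"number"}},"required":["increments"]}

```bash
ls; mkdir -p pics; python3 - <<'E'
from cell import *
import cv2
s=observe();print({k:s[k] for k in('time','tool_pos','tool_rot','contact_force','opening')})
for n in('top','side'):
    cv2.imwrite(f'pics/{n}0.png',read_camera(n)[:,:,::-1]); p=camera_params(n);print(n,{k:(v.round(4).tolist() if hasattr(v,'round') else v) for k,v in p.items()})
print(camera_params('wrist'))
E
```

```text
pics
{'time': 0.0, 'tool_pos': array([0.23555482, 0.46874935, 0.22606202]), 'tool_rot': array([-3.14140257e+00,  1.44518474e-03,  1.10500518e+00]), 'contact_force': array([ 0.03774543, -0.12961045, -0.4854055 ]), 'opening': 0.09179098996208628}
top {'camera_matrix': [[380.1688, 0.0, 282.5038], [0.0, 380.1688, 207.8826], [0.0, 0.0, 1.0]], 'world_to_cam': [[0.0061, -0.9997, -0.0229, -0.0554], [0.9906, 0.0029, 0.1367, -0.5496], [-0.1366, -0.0235, 0.9903, -0.6782], [0.0, 0.0, 0.0, 1.0]]}
side {'camera_matrix': [[415.6171, 0.0, 281.412], [0.0, 415.6171, 204.6328], [0.0, 0.0, 1.0]], 'world_to_cam': [[-0.9643, -0.2644, -0.0183, 0.5103], [0.1426, -0.5758, 0.805, -0.1623], [-0.2234, 0.7736, 0.5929, -0.6162], [0.0, 0.0, 0.0, 1.0]]}
{'camera_matrix': array([[353.40581583,   0.        , 279.62073388],
       [  0.        , 353.40581583, 210.8180534 ],
       [  0.        ,   0.        ,   1.        ]]), 'hand_eye': array([[ 9.99999394e-01, -3.19384168e-04,  1.05339843e-03,
        -6.24104233e-04],
       [-1.86351620e-05, -9.61755848e-01, -2.73908174e-01,
        -7.41010733e-02],
       [ 1.10059404e-03,  2.73907988e-01, -9.61755272e-01,
        -1.57465262e-01],
       [ 0.00000000e+00,  0.00000000e+00,  0.00000000e+00,
         1.00000000e+00]])}
```

View pics/top0.png

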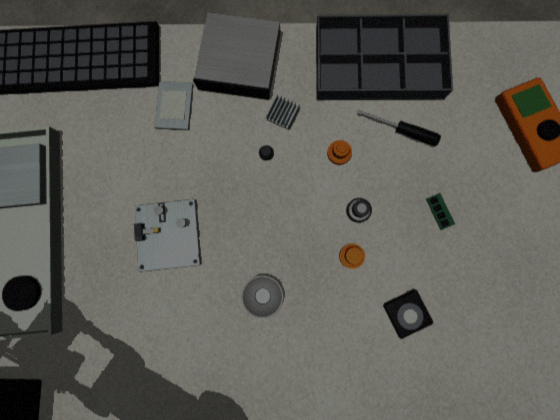

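View pics/side0.png

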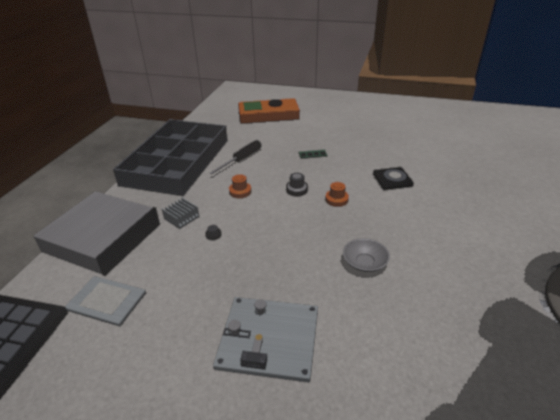

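```bash
cat > h.py <<'E'
import numpy as np, cv2
from cell import *
def px2w(n,u,v,z,tp=None):
    p=camera_params(n);K=p['camera_matrix']
    d=np.array([(u-K[0,2])/K[0,0],-(v-K[1,2])/K[1,1],-1.])
    if n=='wrist':
        T=W(*tp)@p['hand_eye']
    else: T=np.linalg.inv(p['world_to_cam'])
    o=T[:3,3];r=T[:3,:3]@d
    return o+r*(z-o[2])/r[2]
def W(pos,rpy):
    from scipy.spatial.transform import Rotation as R
    T=np.eye(4);T[:3,:3]=R.from_euler('xyz',rpy).as_matrix();T[:3,3]=pos;return T
def w2px(n,P,tp=None):
    p=camera_params(n);K=p['camera_matrix']
    M=np.linalg.inv(W(*tp)@p['hand_eye']) if n=='wrist' else np.array(p['world_to_cam'])
    c=M[:3,:3]@np.array(P)+M[:3,3]
    return K[0,0]*c[0]/-c[2]+K[0,2], -K[1,1]*c[1]/-c[2]+K[1,2]
E
python3 - <<'E'
import cv2
t=cv2.imread('pics/top0.png');s=cv2.imread('pics/side0.png')
def c(im,x,y,w,h,k,n): cv2.imwrite(n,cv2.resize(im[y:y+h,x:x+w],None,fx=k,fy=k,interpolation=cv2.INTER_CUBIC))
c(t,125,190,90,90,6.5,'pics/tn.png'); c(t,310,130,100,145,4,'pics/ts.png'); c(s,205,285,130,100,6,'pics/sn.png')
c(s,190,130,200,100,4,'pics/ss.png')
E
```

```text
(no output)
```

View pics/tn.png

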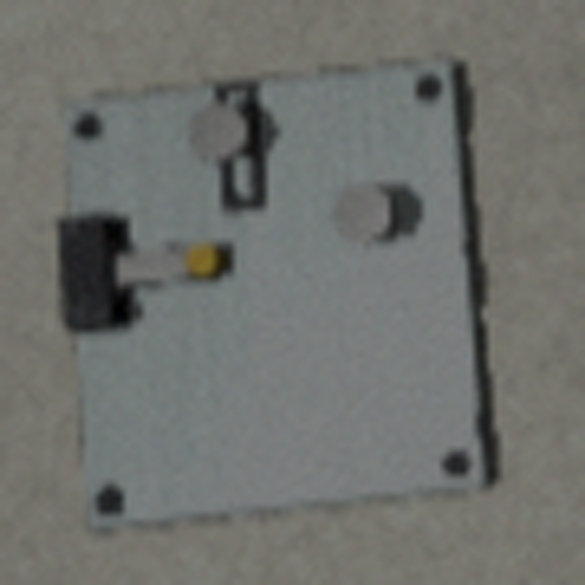

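View pics/ts.png

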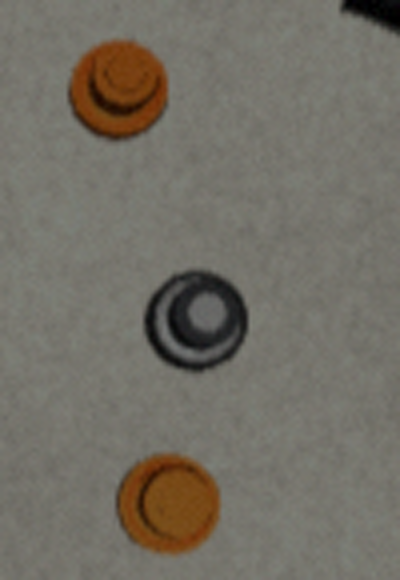

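View pics/sn.png

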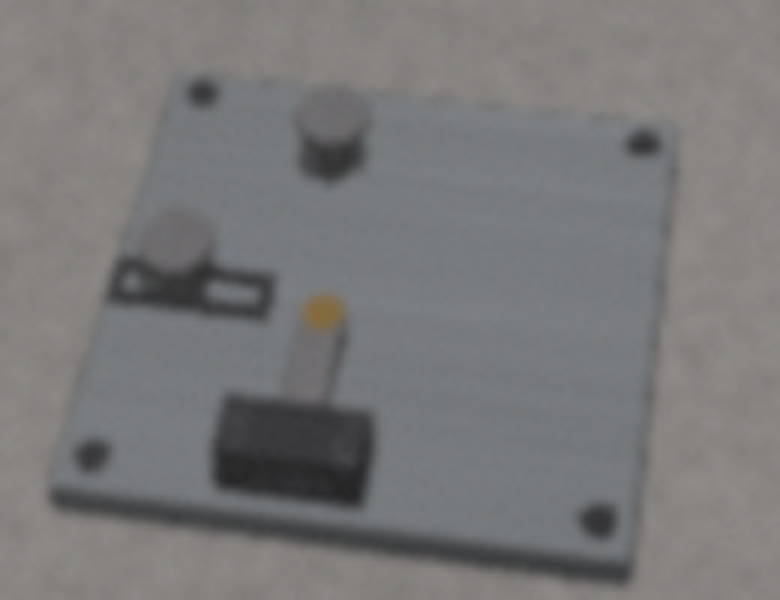

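View pics/ss.png

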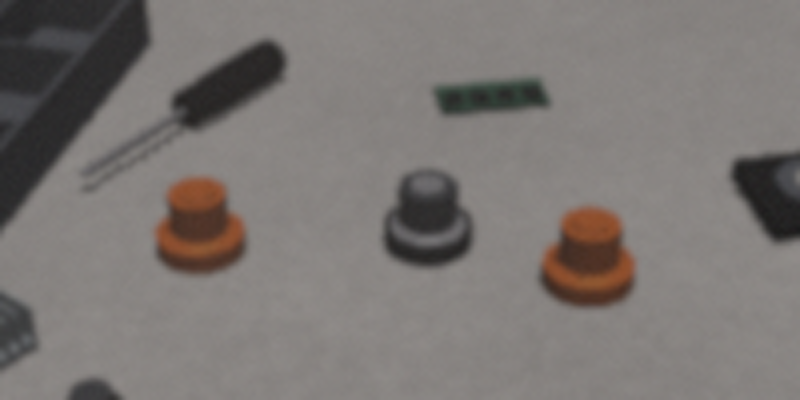

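```bash
cat >> h.py <<'E'
def nestP(q,x,y,z):
    c,s=np.cos(q[2]),np.sin(q[2]);return [q[0]+c*x-s*y,q[1]+s*x+c*y,z]
E
python3 - <<'E'
from h import *
from scipy.optimize import least_squares
C={'top':[(.047,.066,67,107),(.047,-.054,455,62),(-.083,-.054,470,485),(-.083,.066,92,528)],
'side':[(.047,-.054,177,72),(-.083,-.054,677,125),(-.083,.066,632,568),(.047,.066,55,490)]}
f=dict(top=(125,190,6.5),side=(205,285,6))
def uv(n,U,V): x,y,k=f[n];return x+(U+.5)/k-.5,y+(V+.5)/k-.5
for ns in (['top'],['side'],['top','side']):
    r=lambda q:np.ravel([np.subtract(w2px(n,nestP(q,x,y,.012)),uv(n,U,V)) for n in ns for x,y,U,V in C[n]])
    s=least_squares(r,[.5,.25,0]);print(ns,s.x.round(4),r(s.x).round(2))
q=s.x
for n,U,V,z in(('top',196,321,.0),('side',428,222,0.0)):
    pass
t=(310,130,4);u,v=t[0]+(196+.5)/4-.5,t[1]+321.5/4-.5
print('top rim',px2w('top',u,v,.006))
u,v=190+428.5/4-.5,130+ (185)/4-.5
print('side magtop',px2w('side',u,v,.036))
# overlay
t=cv2.imread('pics/top0.png');sd=cv2.imread('pics/side0.png')
E
```

```text
['top'] [0.5187 0.1693 0.106 ] [-0.81 -1.21  0.02 -0.51  2.31  0.96 -1.56  0.63]
['side'] [0.5183 0.1708 0.1193] [-0.13 -0.05  0.77 -0.08  0.98 -0.32 -1.57  0.08]
['top', 'side'] [0.5185 0.1702 0.1144] [-1.46 -0.77 -0.66 -0.58  2.17  0.83 -1.66  1.03  0.09 -0.47  0.87 -0.19
  0.64 -0.53 -1.72 -0.56]
top rim [ 0.55060637 -0.20097354  0.006     ]
side magtop [ 0.5504232  -0.20055562  0.036     ]
```

The larger black speaker is at top (359,209): its rim is black and lies at about (0.550, -0.201), and both cameras agree on that. The look-alikes at (340,152) and (352,256) are orange, and (266,153) is the small one. The nest is near (0.518, 0.170) with yaw about 0.11. I'll look closer with the wrist camera.

Call:
{"name": "apply_moves", "arguments": {
  "increments": [
    {"grip": 1,"linear": [32,-43,0],"turn": [0,0,0.7]},
    {"grip": 1,"linear": [64,-86,0],"turn": [0,0,1.5]},
    {"grip": 1,"linear": [96,-129,-5],"turn": [0,0,2.5]},
    {"grip": 1,"linear": [128,-172,-15],"turn": [0,0,3.5]},
    {"grip": 1,"linear": [160,-215,-30],"turn": [0,0,4.5]},
    {"grip": 1,"linear": [192,-258,-50],"turn": [0,0,5.5]},
    {"grip": 1,"linear": [219,-295,-70],"turn": [0,0,5.55]},
    {"grip": 1,"linear": [219,-295,-76],"turn": [0,0,5.55]},
    {"grip": 1,"linear": [219,-295,-76],"turn": [0,0,5.55]},
    {"grip": 1,"linear": [219,-295,-76],"turn": [0,0,5.55]}
  ]
}}

```text
time: 1.1
tool_pos: [0.4544, 0.1739, 0.1503]
tool_rot: [-3.14, -0.0, 1.685]
contact_force: [-1.0, -0.2, 1.1]
opening: 0.0916
```

```bash
python3 - <<'E'
from h import *
s=observe();im=read_camera('wrist');print(s['time'],s['tool_pos'],s['tool_rot'],s['contact_force'],np.abs(s['qvel']).max())
np.save('n1.npy',np.array([s['tool_pos'],s['tool_rot']]))
cv2.imwrite('pics/w1.png',im[:,:,::-1])
E
```

```text
1.1 [0.45443468 0.17385404 0.15032324] [-3.13986046e+00 -3.03076269e-04  1.68455461e+00] [-1.0023164  -0.1884354   1.14233287] 0.03459867294493113
```

View pics/w1.png

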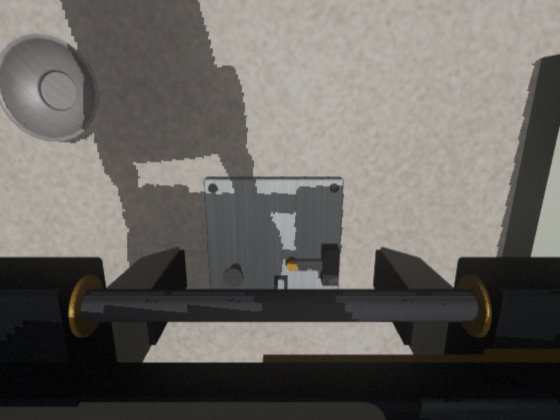

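The wrist view shows the gripper covering the far half of the nest, and image-up is towards the robot. I'll move 90 mm further on.

Call:
{"name": "apply_moves", "arguments": {
  "increments": [
    {"grip": 1,"linear": [45,0,0],"turn": [0,0,0]},
    {"grip": 1,"linear": [90,0,0],"turn": [0,0,0]},
    {"grip": 1,"linear": [90,0,0],"turn": [0,0,0]},
    {"grip": 1,"linear": [90,0,0],"turn": [0,0,0]}
  ]
}}

```text
time: 1.55
tool_pos: [0.5445, 0.1753, 0.1508]
tool_rot: [-3.141, -0.0, 1.688]
contact_force: [-0.8, 0.1, -0.0]
opening: 0.0916
```

```bash
python3 - <<'E'
from h import *
s=observe();im=read_camera('wrist');print(s['time'],s['tool_pos'],s['tool_rot'],s['contact_force'],np.abs(s['qvel']).max())
np.save('n2.npy',np.array([s['tool_pos'],s['tool_rot']]))
cv2.imwrite('pics/w2.png',im[:,:,::-1])
c=im[90:290,160:380,::-1]
cv2.imwrite('pics/w2c.png',cv2.resize(c,None,fx=3,fy=3,interpolation=cv2.INTER_CUBIC))
E
```

```text
1.55 [0.54445421 0.17534895 0.1508281 ] [-3.14137799e+00 -3.12269569e-04  1.68767222e+00] [-0.75500533  0.14342208 -0.00654885] 0.04664718718781962
```

View pics/w2c.png

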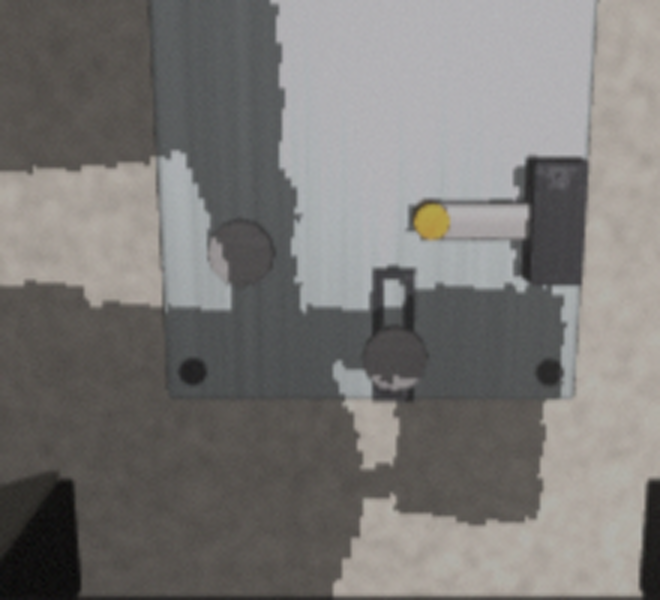

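```bash
python3 - <<'E'
from h import *
im=cv2.imread('pics/w2.png')
cv2.imwrite('pics/w2d.png',cv2.resize(im[20:120,180:380],None,fx=4,fy=4,interpolation=cv2.INTER_CUBIC))
E
```

```text
(no output)
```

View pics/w2d.png

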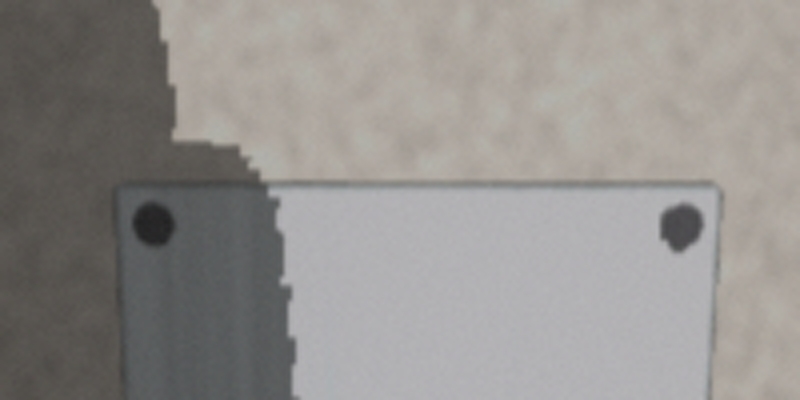

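```bash
python3 - <<'E'
from h import *
from scipy.optimize import least_squares
tp=np.load('n2.npy')
a=lambda U,V:(160+(U+.5)/3-.5,90+(V+.5)/3-.5)
b=lambda U,V:(180+(U+.5)/4-.5,20+(V+.5)/4-.5)
P=[(.047,-.054,.012,a(168,397)),(.047,.066,.012,a(574,397)),(-.083,-.054,.012,b(117,186)),(-.083,.066,.012,b(718,186)),(0,-.029,.0315,a(241,251)),(-.0075,.022,.024,a(432,221))]
r=lambda q:np.ravel([np.subtract(w2px('wrist',nestP(q,x,y,z),tp),uv) for x,y,z,uv in P])
for m in (4,6):
    PP=P;P=P[:m];s=least_squares(r,[.5185,.17,.11]);P=PP
    print(s.x.round(4),r(s.x).round(2))
q=s.x;np.save('nest.npy',q)
e=px2w('wrist',*a(395,357),.0315,tp);c,sn=np.cos(q[2]),np.sin(q[2]);d=e[:2]-q[:2]
print('endpost nest',c*d[0]+sn*d[1],-sn*d[0]+c*d[1])
print('mouth',nestP(q,-.045,0,.012),'home',nestP(q,0,0,.012))
E
```

```text
[0.5195 0.1691 0.1163] [-0.42  1.57  0.51  1.67 -1.82 -1.2   1.74 -1.11 -0.42  1.29 -0.06  0.5 ]
[0.5192 0.1692 0.1157] [-0.41  1.27  0.56  1.46 -1.7  -1.57  1.9  -1.39 -0.36  0.97  0.02  0.21]
endpost nest 0.028154868019760464 0.01217993370573903
mouth [np.float64(0.4745412052380122), np.float64(0.16396699516016777), 0.012] home [np.float64(0.5192404731627236), np.float64(0.16916078443148674), 0.012]
```

Nest pose is (0.5192, 0.1692), yaw 0.116, consistent over the three cameras. The end post shows about +2 mm along the slot. Next I go to the speaker and turn the wrist half round, so the camera sits on the far side for the nudging.

Call:
{"name": "apply_moves", "arguments": {
  "increments": [
    {"grip": 1,"linear": [-6,-38,0],"turn": [0,0,-1.3]},
    {"grip": 1,"linear": [-12,-76,0],"turn": [0,0,-2.7]},
    {"grip": 1,"linear": [-18,-114,0],"turn": [0,0,-4.1]},
    {"grip": 1,"linear": [-24,-152,0],"turn": [0,0,-5.5]},
    {"grip": 1,"linear": [-30,-190,0],"turn": [0,0,-6.9]},
    {"grip": 1,"linear": [-36,-228,0],"turn": [0,0,-8.3]},
    {"grip": 1,"linear": [-42,-266,0],"turn": [0,0,-9.7]},
    {"grip": 1,"linear": [-48,-304,0],"turn": [0,0,-11.1]},
    {"grip": 1,"linear": [-54,-342,0],"turn": [0,0,-12.5]},
    {"grip": 1,"linear": [-54,-376,0],"turn": [0,0,-13.9]}
  ]
}}

```text
time: 2.6
tool_pos: [0.4893, -0.202, 0.1516]
tool_rot: [3.142, -0.0, 0.225]
contact_force: [0.3, 0.4, -0.5]
opening: 0.0918
```

Call:
{"name": "apply_moves", "arguments": {
  "increments": [
    {"grip": 1,"linear": [0,0,0],"turn": [0,0,-1.4]},
    {"grip": 1,"linear": [0,0,0],"turn": [0,0,-2.8]},
    {"grip": 1,"linear": [0,0,0],"turn": [0,0,-4.2]},
    {"grip": 1,"linear": [0,0,0],"turn": [0,0,-5.6]},
    {"grip": 1,"linear": [0,0,0],"turn": [0,0,-7.0]},
    {"grip": 1,"linear": [0,0,0],"turn": [0,0,-8.4]},
    {"grip": 1,"linear": [0,0,0],"turn": [0,0,-9.8]},
    {"grip": 1,"linear": [0,0,0],"turn": [0,0,-11.2]},
    {"grip": 1,"linear": [0,0,0],"turn": [0,0,-12.6]},
    {"grip": 1,"linear": [0,0,0],"turn": [0,0,-14.0]}
  ]
}}

```text
time: 3.6
tool_pos: [0.4901, -0.2003, 0.1515]
tool_rot: [-3.141, -0.0, -1.24]
contact_force: [0.0, 0.2, 0.8]
opening: 0.0919
```

Call:
{"name": "apply_moves", "arguments": {
  "increments": [
    {"grip": 1,"linear": [0,0,0],"turn": [0,0,-1.3]},
    {"grip": 1,"linear": [0,0,0],"turn": [0,0,-2.1]},
    {"grip": 1,"linear": [0,0,0],"turn": [0,0,-2.1]},
    {"grip": 1,"linear": [0,0,0],"turn": [0,0,-2.1]}
  ]
}}

```text
time: 4.0
tool_pos: [0.4904, -0.2009, 0.1513]
tool_rot: [-3.141, -0.0, -1.452]
contact_force: [-1.1, 0.2, -0.5]
opening: 0.0916
```

```bash
python3 - <<'E'
from h import *
s=observe();im=read_camera('wrist');print(s['time'],s['tool_pos'],s['tool_rot'],s['qpos'],s['contact_force'],np.abs(s['qvel']).max())
np.save('n3.npy',np.array([s['tool_pos'],s['tool_rot']]))
cv2.imwrite('pics/w3.png',im[:,:,::-1])
E
```

```text
4.0 [ 0.49043858 -0.20093369  0.15126785] [-3.14135214e+00 -2.19564102e-04 -1.45200561e+00] [-5.33478619e-01  4.23637434e-01  1.62230163e+00 -3.20582556e-05
  1.09532918e+00  9.18541637e-01] [-1.0616775   0.24241508 -0.51714172] 0.008994280718341184
```

View pics/w3.png

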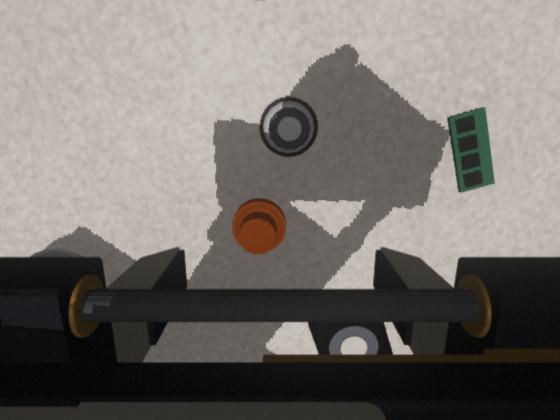

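The wrist view shows the black speaker at (289,126), with an orange look-alike at (259,226). I'll confirm it in a crop.

```bash
python3 - <<'E'
from h import *
im=cv2.imread('pics/w3.png')
cv2.imwrite('pics/w3c.png',cv2.resize(im[85:165,240:340],None,fx=7,fy=7,interpolation=cv2.INTER_CUBIC))
E
```

```text
(no output)
```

View pics/w3c.png

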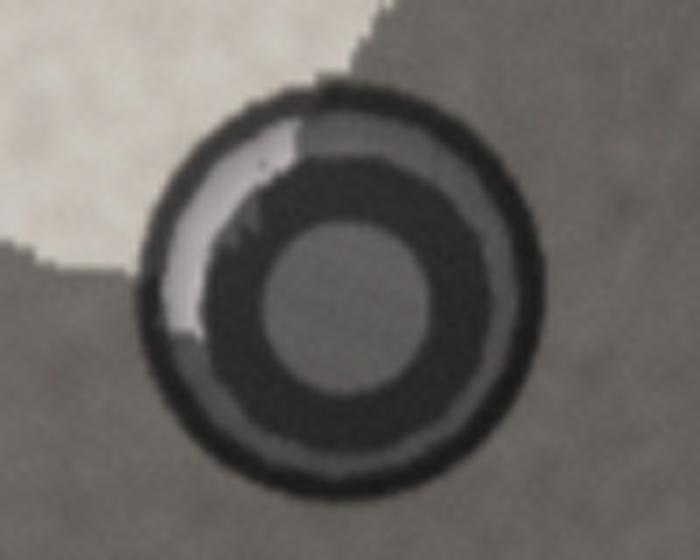

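```bash
python3 - <<'E'
from h import *
tp=np.load('n3.npy')
a=lambda U,V:(240+(U+.5)/7-.5,85+(V+.5)/7-.5)
for n,U,V,z in(('rim',341,289,.010),('mag',347,303,.034),('disc',346,307,.036)):
    print(n,px2w('wrist',*a(U,V),z,tp).round(4))
l=px2w('wrist',*a(137,290),.012,tp);r=px2w('wrist',*a(545,290),.012,tp);print('diam',np.linalg.norm(l-r))
E
```

```text
rim [ 0.5516 -0.2015  0.01  ]
mag [ 0.5511 -0.2016  0.034 ]
disc [ 0.5508 -0.2015  0.036 ]
diam 0.04763538961831272
```

Call:
{"name": "apply_moves", "arguments": {
  "increments": [
    {"grip": 1,"linear": [30,-0.5,0],"turn": [0,0,0]},
    {"grip": 1,"linear": [61,-0.5,0],"turn": [0,0,0]},
    {"grip": 1,"linear": [61,-0.5,-35],"turn": [0,0,0]},
    {"grip": 1,"linear": [61,-0.5,-70],"turn": [0,0,0]},
    {"grip": 1,"linear": [61,-0.5,-100],"turn": [0,0,0]},
    {"grip": 1,"linear": [61,-0.5,-120],"turn": [0,0,0]},
    {"grip": 1,"linear": [61,-0.5,-132],"turn": [0,0,0]},
    {"grip": 1,"linear": [61,-0.5,-136.5],"turn": [0,0,0]},
    {"grip": 1,"linear": [61,-0.5,-136.5],"turn": [0,0,0]},
    {"grip": 1,"linear": [61,-0.5,-136.5],"turn": [0,0,0]}
  ]
}}

```text
time: 5.05
tool_pos: [0.5525, -0.2027, 0.0154]
tool_rot: [-3.14, -0.001, -1.455]
contact_force: [0.3, 0.1, -0.8]
opening: 0.0918
```

Call:
{"name": "apply_moves", "arguments": {
  "increments": [
    {"grip": 0.2,"linear": [0,0,0],"turn": [0,0,0]},
    {"grip": 0.2,"linear": [0,0,0],"turn": [0,0,0]},
    {"grip": 0.2,"linear": [0,0,0],"turn": [0,0,0]},
    {"grip": 0.2,"linear": [0,0,0],"turn": [0,0,0]},
    {"grip": 0.2,"linear": [0,0,0],"turn": [0,0,0]},
    {"grip": 0.2,"linear": [0,0,0],"turn": [0,0,0]},
    {"grip": 0.2,"linear": [0,0,0],"turn": [0,0,0]},
    {"grip": 0.2,"linear": [0,0,0],"turn": [0,0,0]}
  ],
  "grip_force": 15
}}

```text
time: 5.85
tool_pos: [0.5517, -0.2023, 0.0142]
tool_rot: [3.141, 0.0, -1.455]
contact_force: [-0.3, 1.2, 0.8]
opening: 0.0322
```

Call:
{"name": "apply_moves", "arguments": {
  "increments": [
    {"grip": 0.2,"linear": [0,0,20],"turn": [0,0,0]},
    {"grip": 0.2,"linear": [0,0,50],"turn": [0,0,0]},
    {"grip": 0.2,"linear": [-5,20,75],"turn": [0,0,0]},
    {"grip": 0.2,"linear": [-14,60,80],"turn": [0,0,0]},
    {"grip": 0.2,"linear": [-23,100,80],"turn": [0,0,0]},
    {"grip": 0.2,"linear": [-32,145,80],"turn": [0,0,0]},
    {"grip": 0.2,"linear": [-42,190,80],"turn": [0,0,0]},
    {"grip": 0.2,"linear": [-51,235,80],"turn": [0,0,0]},
    {"grip": 0.2,"linear": [-60,280,80],"turn": [0,0,0]},
    {"grip": 0.2,"linear": [-69,320,80],"turn": [0,0,0]}
  ]
}}

```text
time: 6.85
tool_pos: [0.4819, 0.1195, 0.0941]
tool_rot: [3.141, 0.0, -1.455]
contact_force: [0.6, -0.4, -1.5]
opening: 0.0319
```

Call:
{"name": "apply_moves", "arguments": {
  "increments": [
    {"grip": 0.2,"linear": [-5,30,0],"turn": [0,0,0]},
    {"grip": 0.2,"linear": [-8,46,0],"turn": [0,0,0]},
    {"grip": 0.2,"linear": [-8,46,0],"turn": [0,0,0]},
    {"grip": 0.2,"linear": [-8,46,0],"turn": [0,0,0]},
    {"grip": 0.2,"linear": [-8,46,0],"turn": [0,0,0]}
  ]
}}

```text
time: 7.35
tool_pos: [0.4749, 0.1627, 0.0941]
tool_rot: [3.141, -0.0, -1.456]
contact_force: [0.2, 0.4, -2.1]
opening: 0.0315
```

```bash
python3 - <<'E'
from h import *
s=observe();im=read_camera('wrist');print(s['time'],s['tool_pos'],s['tool_rot'],s['contact_force'],s['opening'])
np.save('n4.npy',np.array([s['tool_pos'],s['tool_rot']]))
cv2.imwrite('pics/w4.png',im[:,:,::-1]);cv2.imwrite('pics/s4.png',cv2.resize(read_camera('side')[230:400,180:380,::-1],None,fx=3.5,fy=3.5,interpolation=cv2.INTER_CUBIC))
E
```

```text
7.35 [0.47489316 0.16274806 0.09409969] [ 3.14125633e+00 -3.26969995e-04 -1.45625302e+00] [ 0.23533639  0.39010865 -2.05706871] 0.031466706038702545
```

View pics/w4.png

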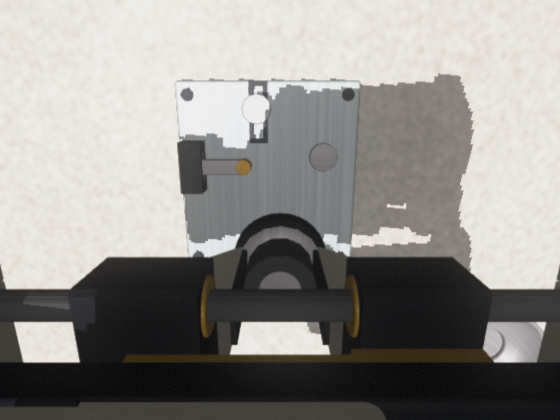

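View pics/s4.png

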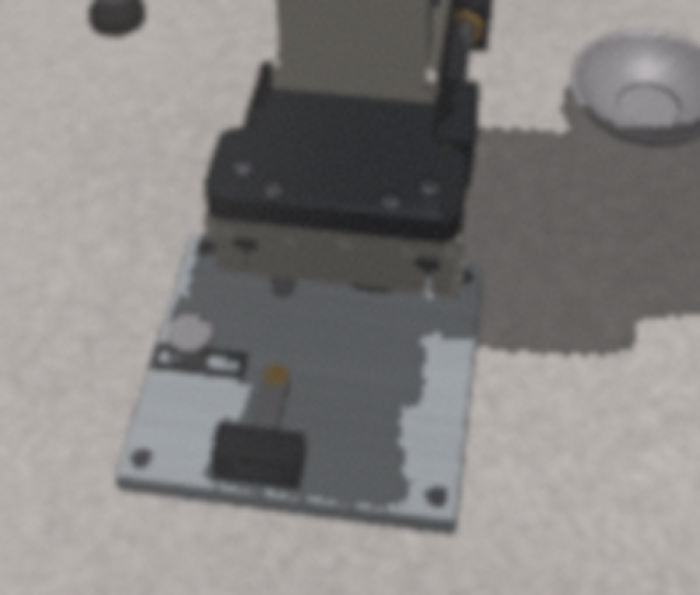

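```bash
python3 - <<'E'
from h import *
im=cv2.imread('pics/w4.png')
cv2.imwrite('pics/w4c.png',cv2.resize(im[65:215,165:365],None,fx=4,fy=4,interpolation=cv2.INTER_CUBIC))
E
```

```text
(no output)
```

View pics/w4c.png

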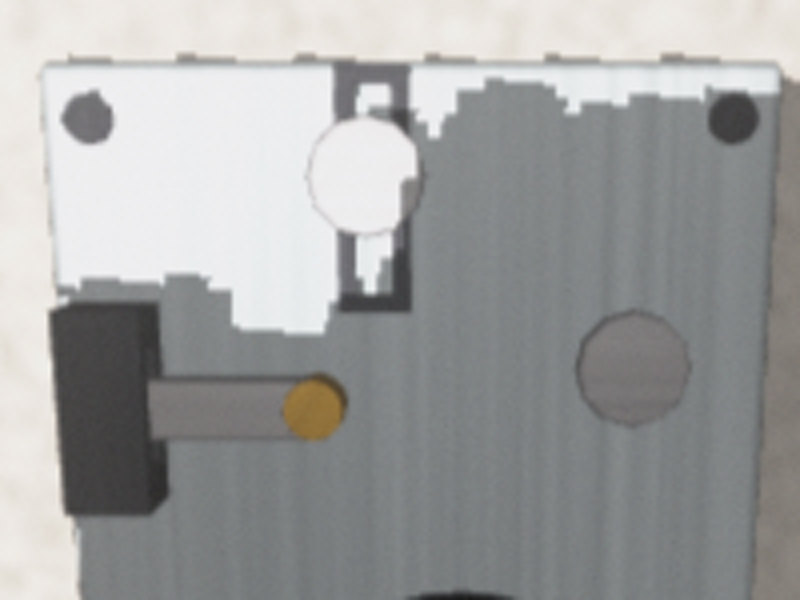

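```bash
python3 - <<'E'
from h import *
from scipy.optimize import least_squares
tp=np.load('n4.npy')
a=lambda U,V:(165+(U+.5)/4-.5,65+(V+.5)/4-.5)
P=[(.047,.066,.012,a(42,64)),(.047,-.054,.012,a(779,66)),(0,-.029,.0315,a(633,368)),(-.0075,.022,.024,a(314,408))]
r=lambda q:np.ravel([np.subtract(w2px('wrist',nestP(q,x,y,z),tp),uv) for x,y,z,uv in P])
s=least_squares(r,[.5185,.17,.11]);print(s.x.round(4),r(s.x).round(2))
q=s.x
e=px2w('wrist',*a(365,176),.0315,tp);c,sn=np.cos(q[2]),np.sin(q[2]);d=e[:2]-q[:2]
print('endpost nest',c*d[0]+sn*d[1],-sn*d[0]+c*d[1])
print('mouth',nestP(q,-.045,0,.012),'home',nestP(q,0,0,.012))
E
```

```text
[0.5191 0.1691 0.1142] [-2.03 -0.81  1.99 -1.21  0.44  1.18 -0.41  1.27]
endpost nest 0.029322493814371797 0.012345487022318994
mouth [np.float64(0.4743690596088611), np.float64(0.1639966327325126), 0.012] home [np.float64(0.5190760795506169), np.float64(0.16912326592862215), 0.012]
```

Call:
{"name": "apply_moves", "arguments": {
  "increments": [
    {"grip": 0.2,"linear": [-0.5,1.2,-15],"turn": [0,0,0]},
    {"grip": 0.2,"linear": [-0.5,1.2,-35],"turn": [0,0,0]},
    {"grip": 0.2,"linear": [-0.5,1.2,-50],"turn": [0,0,0]},
    {"grip": 0.2,"linear": [-0.5,1.2,-60],"turn": [0,0,0]},
    {"grip": 0.2,"linear": [-0.5,1.2,-64],"turn": [0,0,0]},
    {"grip": 0.2,"linear": [-0.5,1.2,-66],"turn": [0,0,0]},
    {"grip": 0.2,"linear": [-0.5,1.2,-67],"turn": [0,0,0]},
    {"grip": 0.2,"linear": [-0.5,1.2,-67],"turn": [0,0,0]}
  ]
}}

```text
time: 8.25
tool_pos: [0.4746, 0.1648, 0.0277]
tool_rot: [-3.141, -0.0, -1.455]
contact_force: [-0.5, 0.2, -1.8]
opening: 0.0318
```

```bash
python3 - <<'E'
from h import *
s=observe();print(s['time'],s['tool_pos'],s['contact_force'],s['opening'])
E
```

```text
8.25 [0.47461795 0.16483653 0.02765064] [-0.54769577  0.23926748 -1.84832971] 0.031799002913377006
```

Call:
{"name": "apply_moves", "arguments": {
  "increments": [
    {"grip": 0.2,"linear": [0,0,-0.5],"turn": [0,0,0]},
    {"grip": 0.2,"linear": [0,0,-0.8],"turn": [0,0,0]},
    {"grip": 0.2,"linear": [0,0,-0.8],"turn": [0,0,0]}
  ]
}}

```text
time: 8.55
tool_pos: [0.4744, 0.1648, 0.0266]
tool_rot: [-3.141, -0.0, -1.455]
contact_force: [0.3, -0.5, -1.9]
opening: 0.0315
```

Call:
{"name": "apply_moves", "arguments": {
  "increments": [
    {"grip": 0.2,"linear": [0,0,-0.4],"turn": [0,0,0]},
    {"grip": 0.2,"linear": [0,0,-0.4],"turn": [0,0,0]}
  ]
}}

```text
time: 8.75
tool_pos: [0.4744, 0.1648, 0.0262]
tool_rot: [-3.141, -0.0, -1.455]
contact_force: [0.1, 0.6, -0.6]
opening: 0.0315
```

Call:
{"name": "apply_moves", "arguments": {
  "increments": [
    {"grip": 0.4,"linear": [0,0,0],"turn": [0,0,0]},
    {"grip": 0.6,"linear": [0,0,0],"turn": [0,0,0]},
    {"grip": 0.7,"linear": [0,0,0],"turn": [0,0,0]},
    {"grip": 0.7,"linear": [0,0,0],"turn": [0,0,0]},
    {"grip": 0.7,"linear": [0,0,10],"turn": [0,0,0]},
    {"grip": 0.7,"linear": [0,0,40],"turn": [0,0,0]},
    {"grip": 0.7,"linear": [0,0,60],"turn": [0,0,0]},
    {"grip": 0.7,"linear": [-20,-2,60],"turn": [0,0,0]},
    {"grip": 0.7,"linear": [-50,-6,60],"turn": [0,0,0]},
    {"grip": 0.7,"linear": [-50,-6,60],"turn": [0,0,0]}
  ]
}}

```text
time: 9.75
tool_pos: [0.4206, 0.1584, 0.0864]
tool_rot: [3.138, -0.0, -1.455]
contact_force: [-0.4, 0.4, 0.4]
opening: 0.0644
```

Call:
{"name": "apply_moves", "arguments": {
  "increments": [
    {"grip": 0.0,"linear": [0,0,0],"turn": [0,0,0]},
    {"grip": 0.0,"linear": [0,0,0],"turn": [0,0,0]},
    {"grip": 0.0,"linear": [0,0,0],"turn": [0,0,0]},
    {"grip": 0.0,"linear": [0,0,0],"turn": [0,0,0]},
    {"grip": 0.0,"linear": [0,0,0],"turn": [0,0,0]},
    {"grip": 0.0,"linear": [0,0,0],"turn": [0,0,0]}
  ]
}}

```text
time: 10.35
tool_pos: [0.4244, 0.1588, 0.0859]
tool_rot: [3.141, -0.0, -1.455]
contact_force: [0.1, -0.1, 0.2]
opening: 0.021
```

```bash
python3 - <<'E'
from h import *
s=observe();im=read_camera('wrist');print(s['time'],s['tool_pos'],s['tool_rot'],s['contact_force'],s['opening'])
np.save('n5.npy',np.array([s['tool_pos'],s['tool_rot']]))
cv2.imwrite('pics/w5.png',im[:,:,::-1]);cv2.imwrite('pics/s5.png',cv2.resize(read_camera('side')[230:400,200:400,::-1],None,fx=3.5,fy=3.5,interpolation=cv2.INTER_CUBIC))
E
```

```text
10.35 [0.42438248 0.1587766  0.08592111] [ 3.14134121e+00 -1.06853013e-04 -1.45548757e+00] [ 0.09758609 -0.06432777  0.15913226] 0.020972444047215735
```

View pics/w5.png

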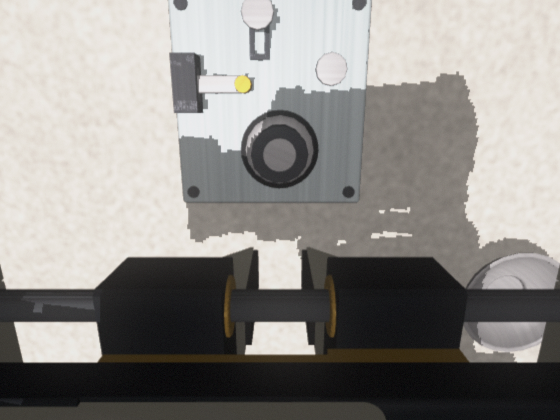

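View pics/s5.png

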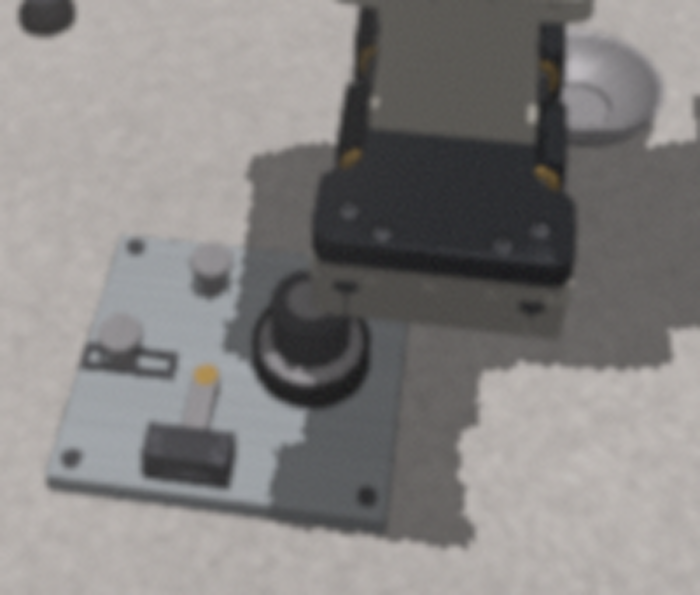

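The speaker stands upright at the mouth, centre (280,150), clear of the posts and roller. I'll finish closing the fingers and go down behind the rim.

Call:
{"name": "apply_moves", "arguments": {
  "increments": [
    {"grip": 0.0,"linear": [0,0,-15],"turn": [0,0,0]},
    {"grip": 0.0,"linear": [0,0,-35],"turn": [0,0,0]},
    {"grip": 0.0,"linear": [0,0,-50],"turn": [0,0,0]},
    {"grip": 0.0,"linear": [0,0,-62],"turn": [0,0,0]},
    {"grip": 0.0,"linear": [0,0,-69],"turn": [0,0,0]},
    {"grip": 0.0,"linear": [0,0,-71],"turn": [0,0,0]},
    {"grip": 0.0,"linear": [0,0,-71],"turn": [0,0,0]},
    {"grip": 0.0,"linear": [4,0.5,-71],"turn": [0,0,0]},
    {"grip": 0.0,"linear": [8,0.9,-71],"turn": [0,0,0]},
    {"grip": 0.0,"linear": [8,0.9,-71],"turn": [0,0,0]}
  ],
  "grip_force": 5
}}

```text
time: 11.45
tool_pos: [0.4335, 0.1598, 0.0155]
tool_rot: [-3.14, 0.0, -1.455]
contact_force: [1.0, -0.0, -0.3]
opening: 0.0003
```

```bash
python3 - <<'E'
from h import *
f=[]
for i in range(3):
    im=read_camera('wrist');s=observe();f.append(s['contact_force'])
print(s['time'],s['tool_pos'],s['opening'],np.round(f,2))
np.save('n6.npy',np.array([s['tool_pos'],s['tool_rot']]))
cv2.imwrite('pics/w6.png',im[:,:,::-1])
E
```

```text
11.6 [0.43230465 0.1596868  0.0151573 ] 0.0004525511500597308 [[-0.41 -0.02  0.46]
 [-0.49 -0.77  1.23]
 [-0.59  1.09 -0.48]]
```

View pics/w6.png

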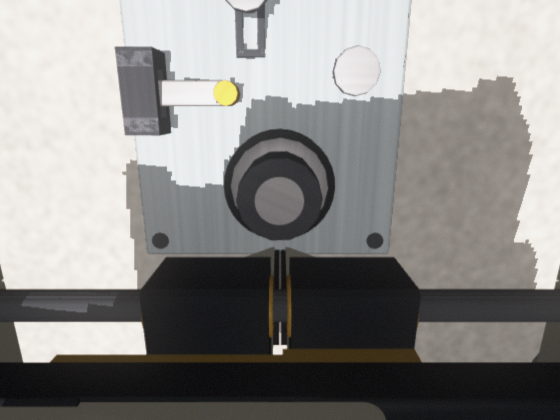

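Call:
{"name": "apply_moves", "arguments": {
  "increments": [
    {"grip": 0,"linear": [1.5,0.2,0],"turn": [0,0,0]},
    {"grip": 0,"linear": [3,0.3,0],"turn": [0,0,0]},
    {"grip": 0,"linear": [4.5,0.5,0],"turn": [0,0,0]},
    {"grip": 0,"linear": [6,0.7,0],"turn": [0,0,0]},
    {"grip": 0,"linear": [7,0.8,0],"turn": [0,0,0]},
    {"grip": 0,"linear": [8,0.9,0],"turn": [0,0,0]},
    {"grip": 0,"linear": [9,1.0,0],"turn": [0,0,0]},
    {"grip": 0,"linear": [10,1.15,0],"turn": [0,0,0]},
    {"grip": 0,"linear": [11,1.25,0],"turn": [0,0,0]},
    {"grip": 0,"linear": [12,1.4,0],"turn": [0,0,0]}
  ]
}}

```text
time: 12.6
tool_pos: [0.4445, 0.1611, 0.015]
tool_rot: [-3.141, -0.0, -1.455]
contact_force: [-1.6, 0.0, -0.4]
opening: 0.0005
```

```bash
cat > look.py <<'E'
from h import *
import sys
def look(tag,n=4):
    f=[]
    for i in range(n):
        im=read_camera('wrist');s=observe();f.append(s['contact_force'])
    q=(.5192,.1692,.115);c,sn=np.cos(q[2]),np.sin(q[2]);d=s['tool_pos'][:2]-q[:2]
    f=np.array(f);fn=f[:,0]*c+f[:,1]*sn
    print('t',s['time'],'tcp',s['tool_pos'].round(4),'nest',round(1e3*(c*d[0]+sn*d[1]),2),round(1e3*(-sn*d[0]+c*d[1]),2),'F',f.mean(0).round(2),'Fx nest',fn.round(2),fn.mean().round(2),s['torque'].round(2))
    np.save('tp_%s.npy'%tag,np.array([s['tool_pos'],s['tool_rot']]))
    cv2.imwrite('pics/%s.png'%tag,cv2.resize(im[0:290,60:480,::-1],None,fx=1.9,fy=1.9,interpolation=cv2.INTER_CUBIC)); cv2.imwrite('pics/%s_raw.png'%tag,im[:,:,::-1])
if __name__=='__main__': look(sys.argv[1])
E
python3 look.py w7
```

```text
t 12.8 tcp [0.4447 0.1611 0.0151] nest -74.96 0.54 F [-0.71  0.16 -0.29] Fx nest [-0.61 -0.47 -0.8  -0.86] -0.68 [-0.03  0.25  0.  ]
```

View pics/w7.png

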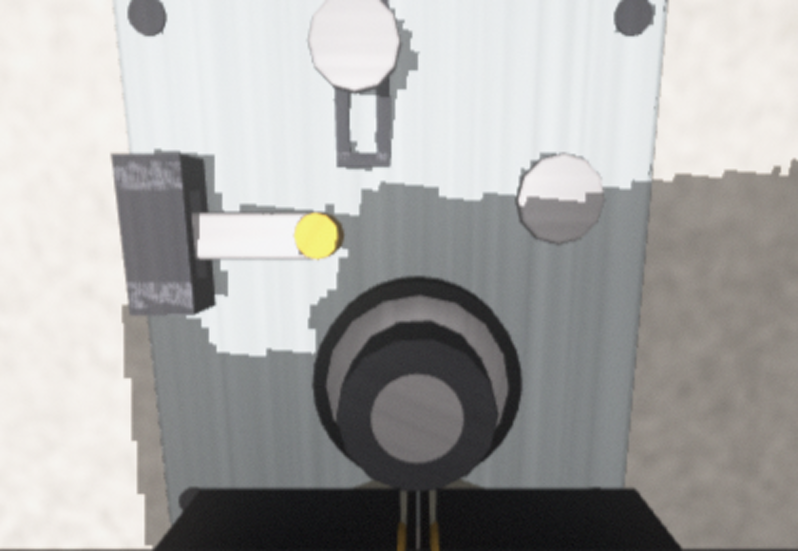

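```bash
cat >> look.py <<'E'
def nest_of(tag,U,V,z):
    tp=np.load('tp_%s.npy'%tag);u,v=60+(U+.5)/1.9-.5,(V+.5)/1.9-.5
    p=px2w('wrist',u,v,z,tp);q=(.5192,.1692,.115);c,sn=np.cos(q[2]),np.sin(q[2]);d=p[:2]-q[:2]
    return (1e3*np.array([c*d[0]+sn*d[1],-sn*d[0]+c*d[1]])).round(1)
E
python3 -c "
from look import nest_of as n
print('disc',n('w7',417,418,.048),'rim front',n('w7',417,277,.022),'L',n('w7',313,385,.024),'R',n('w7',521,385,.024),'roller',n('w7',317,235,.024),'side',n('w7',560,198,.0315),'end',n('w7',355,42,.0315))"
```

```text
disc [-40.8   0.2] rim front [-16.2   0.2] L [-40.4  24. ] R [-40.4 -23.5] roller [-7.1 21.7] side [  0.4 -28.5] end [28.7 12. ]
```

The speaker is at nest x about -40.5, y 0.2 and in contact with the finger. I'll push on to just before the roller.

Call:
{"name": "apply_moves", "arguments": {
  "increments": [
    {"grip": 0,"linear": [1.2,0.1,0],"turn": [0,0,0]},
    {"grip": 0,"linear": [2.4,0.3,0],"turn": [0,0,0]},
    {"grip": 0,"linear": [3.6,0.4,0],"turn": [0,0,0]},
    {"grip": 0,"linear": [4.8,0.5,0],"turn": [0,0,0]},
    {"grip": 0,"linear": [6,0.7,0],"turn": [0,0,0]},
    {"grip": 0,"linear": [7.2,0.8,0],"turn": [0,0,0]},
    {"grip": 0,"linear": [8.4,0.95,0],"turn": [0,0,0]},
    {"grip": 0,"linear": [9.6,1.1,0],"turn": [0,0,0]},
    {"grip": 0,"linear": [10.8,1.25,0],"turn": [0,0,0]},
    {"grip": 0,"linear": [12,1.4,0],"turn": [0,0,0]}
  ]
}}

```text
time: 13.8
tool_pos: [0.4564, 0.1625, 0.015]
tool_rot: [3.142, -0.0, -1.455]
contact_force: [-0.7, 1.1, 0.5]
opening: 0.0008
```

Call:
{"name": "apply_moves", "arguments": {
  "increments": [
    {"grip": 0,"linear": [0.7,0.1,0],"turn": [0,0,0]},
    {"grip": 0,"linear": [1.4,0.2,0],"turn": [0,0,0]},
    {"grip": 0,"linear": [2.1,0.2,0],"turn": [0,0,0]},
    {"grip": 0,"linear": [2.8,0.3,0],"turn": [0,0,0]},
    {"grip": 0,"linear": [3.5,0.4,0],"turn": [0,0,0]},
    {"grip": 0,"linear": [4.2,0.5,0],"turn": [0,0,0]}
  ]
}}

```text
time: 14.4
tool_pos: [0.4599, 0.1629, 0.015]
tool_rot: [3.14, -0.0, -1.455]
contact_force: [-4.0, -1.0, 1.6]
opening: 0.0005
```

```bash
python3 look.py w8
```

```text
t 14.6 tcp [0.4602 0.1629 0.015 ] nest -59.3 0.49 F [-2.91 -1.6   1.55] Fx nest [-3.29 -3.38 -2.25 -3.39] -3.08 [-0.26  0.65  0.06]
```

View pics/w8.png

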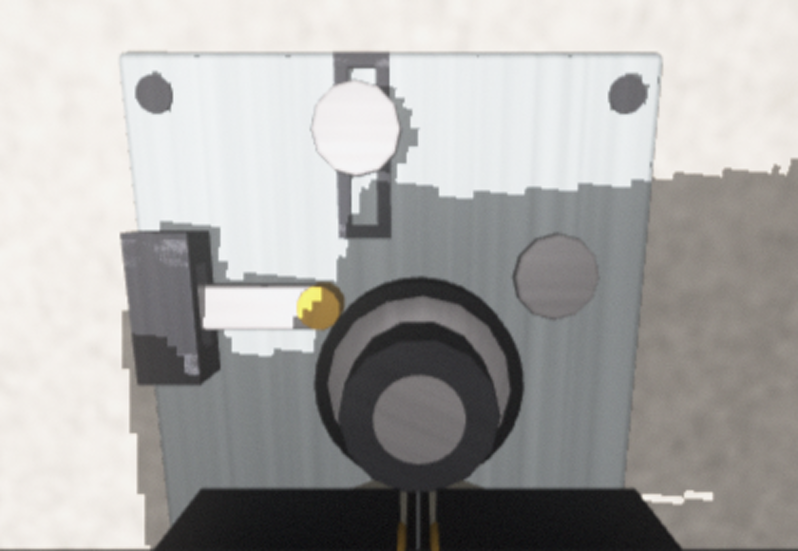

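The speaker now touches the roller (force about 3 N). I'll continue slowly.

Call:
{"name": "apply_moves", "arguments": {
  "increments": [
    {"grip": 0,"linear": [0.5,0.05,0],"turn": [0,0,0]},
    {"grip": 0,"linear": [1,0.1,0],"turn": [0,0,0]},
    {"grip": 0,"linear": [1.5,0.15,0],"turn": [0,0,0]},
    {"grip": 0,"linear": [2,0.2,0],"turn": [0,0,0]}
  ]
}}

```text
time: 15.0
tool_pos: [0.4627, 0.1632, 0.0151]
tool_rot: [-3.141, -0.0, -1.455]
contact_force: [-2.5, 0.0, 0.6]
opening: 0.0001
```

Call:
{"name": "apply_moves", "arguments": {
  "increments": [
    {"grip": 0,"linear": [0.5,0.05,0],"turn": [0,0,0]},
    {"grip": 0,"linear": [1,0.1,0],"turn": [0,0,0]},
    {"grip": 0,"linear": [1.5,0.15,0],"turn": [0,0,0]},
    {"grip": 0,"linear": [2,0.2,0],"turn": [0,0,0]}
  ]
}}

```text
time: 15.4
tool_pos: [0.4646, 0.1634, 0.015]
tool_rot: [-3.141, -0.0, -1.455]
contact_force: [-1.9, -0.3, 0.9]
opening: 0.0006
```

```bash
python3 look.py w9
```

```text
t 15.6 tcp [0.4647 0.1635 0.0151] nest -54.81 0.55 F [-1.27 -1.04  0.04] Fx nest [-1.35 -1.58 -0.79 -1.83] -1.38 [-0.14  0.28 -0.06]
```

View pics/w9.png

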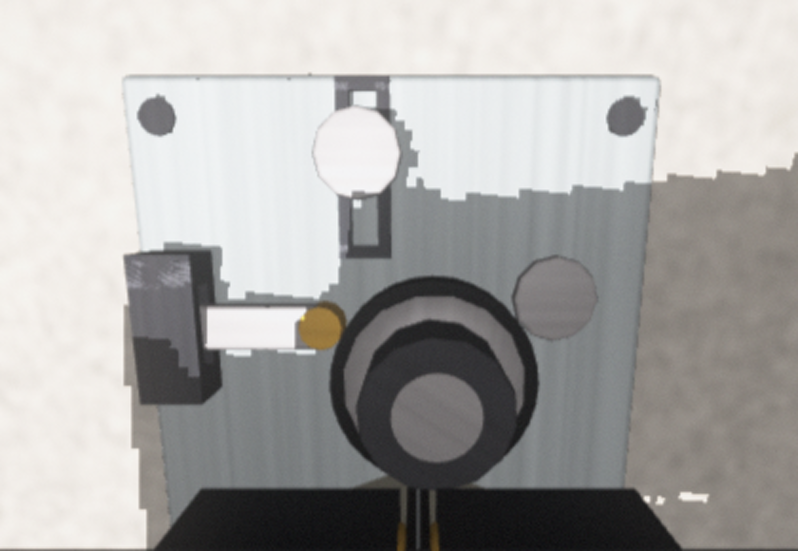

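Call:
{"name": "apply_moves", "arguments": {
  "increments": [
    {"grip": 0,"linear": [0.5,0.05,0],"turn": [0,0,0]},
    {"grip": 0,"linear": [1,0.1,0],"turn": [0,0,0]},
    {"grip": 0,"linear": [1.5,0.15,0],"turn": [0,0,0]},
    {"grip": 0,"linear": [2,0.2,0],"turn": [0,0,0]}
  ]
}}

```text
time: 16.0
tool_pos: [0.4665, 0.1636, 0.0151]
tool_rot: [-3.142, -0.0, -1.455]
contact_force: [-1.9, -0.2, 0.4]
opening: 0.0004
```

Call:
{"name": "apply_moves", "arguments": {
  "increments": [
    {"grip": 0,"linear": [0.5,0.05,0],"turn": [0,0,0]},
    {"grip": 0,"linear": [1,0.1,0],"turn": [0,0,0]},
    {"grip": 0,"linear": [1.5,0.15,0],"turn": [0,0,0]},
    {"grip": 0,"linear": [2,0.2,0],"turn": [0,0,0]}
  ]
}}

```text
time: 16.4
tool_pos: [0.4685, 0.1638, 0.0151]
tool_rot: [-3.142, -0.0, -1.455]
contact_force: [-2.2, -0.8, 1.0]
opening: 0.0
```

Call:
{"name": "apply_moves", "arguments": {
  "increments": [
    {"grip": 0,"linear": [0.5,0.05,0],"turn": [0,0,0]},
    {"grip": 0,"linear": [1,0.1,0],"turn": [0,0,0]},
    {"grip": 0,"linear": [1.5,0.15,0],"turn": [0,0,0]},
    {"grip": 0,"linear": [2,0.2,0],"turn": [0,0,0]}
  ]
}}

```text
time: 16.8
tool_pos: [0.4691, 0.1639, 0.0149]
tool_rot: [3.139, -0.0, -1.455]
contact_force: [-7.6, -0.5, 6.3]
opening: 0.0006
```

```bash
python3 look.py w10
```

```text
t 17.0 tcp [0.469  0.1639 0.0149] nest -50.45 0.47 F [-6.81 -1.46  4.9 ] Fx nest [-7.43 -6.21 -7.62 -6.48] -6.94 [-0.22  1.3  -0.02]
```

View pics/w10.png

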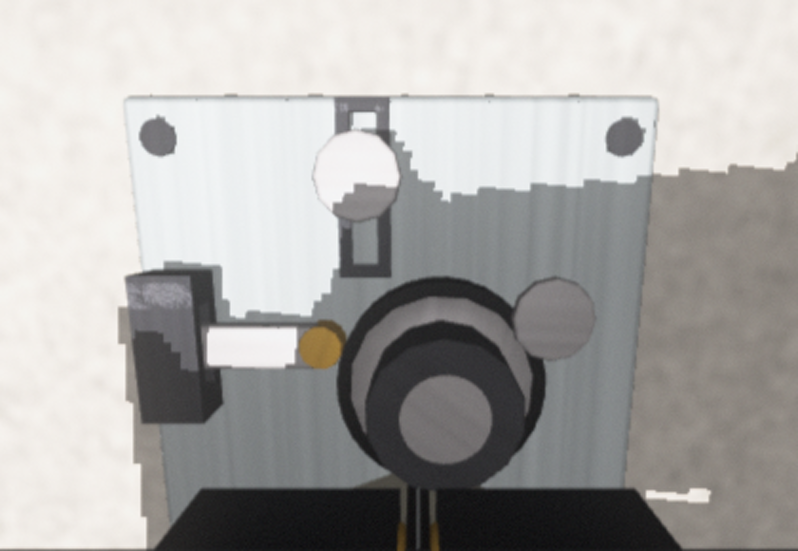

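Force climbed to about 7 N and the tool stopped: the speaker sits against the side post at y about -6, and friction on the flat finger stops it climbing in +y. The finger is also sagging (Fz +5). I'll back off at once, re-centre behind the speaker, then follow its arc round the side post.

Call:
{"name": "apply_moves", "arguments": {
  "increments": [
    {"grip": 0,"linear": [-2,-0.2,0],"turn": [0,0,0]},
    {"grip": 0,"linear": [-4,-0.45,0],"turn": [0,0,0]},
    {"grip": 0,"linear": [-6,-0.7,0.3],"turn": [0,0,0]},
    {"grip": 0,"linear": [-5.4,-5.7,0.3],"turn": [0,0,0]},
    {"grip": 0,"linear": [-5,-9.0,0.3],"turn": [0,0,0]},
    {"grip": 0,"linear": [-5,-9.0,0.3],"turn": [0,0,0]}
  ]
}}

```text
time: 17.6
tool_pos: [0.4658, 0.1545, 0.0154]
tool_rot: [-3.141, -0.0, -1.456]
contact_force: [-0.0, -1.1, 0.4]
opening: 0.0007
```

```bash
python3 look.py w11
```

```text
t 17.8 tcp [0.4656 0.155  0.0153] nest -54.89 -7.97 F [ 0.37  0.3  -0.08] Fx nest [ 0.58  0.31  0.82 -0.1 ] 0.4 [-0.    0.17 -0.  ]
```

View pics/w11.png

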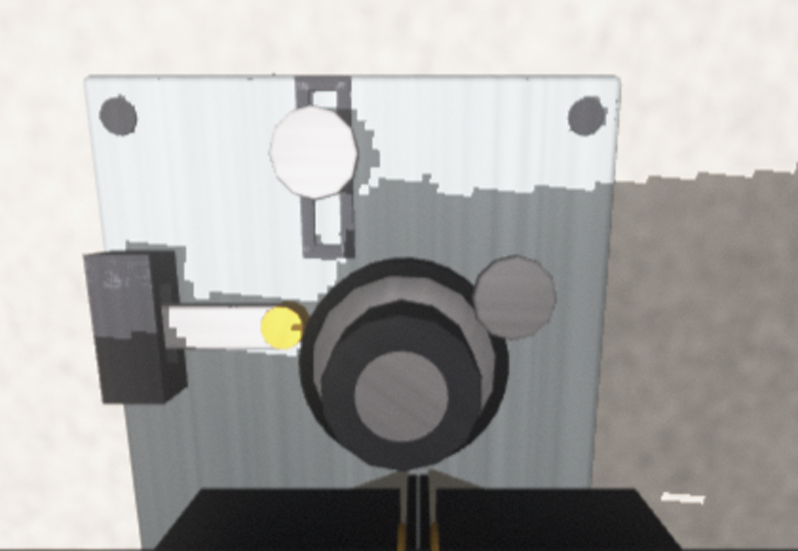

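```bash
python3 -c "
from look import nest_of as n
print('disc',n('w11',401,396,.048),'L',n('w11',299,360,.024),'R',n('w11',509,360,.024),'roller',n('w11',282,327,.024),'side',n('w11',514,297,.0315),'end',n('w11',313,152,.0315),'front',n('w11',404,257,.022))"
```

```text
disc [-16.3  -5.2] L [-14.5  18.4] R [-14.5 -29.1] roller [-7.  21.9] side [  0.6 -28.6] end [29.2 12.3] front [ 8.2 -5.4]
```

Call:
{"name": "apply_moves", "arguments": {
  "increments": [
    {"grip": 0,"linear": [2,0.2,0],"turn": [0,0,0]},
    {"grip": 0,"linear": [4,0.5,0],"turn": [0,0,0]},
    {"grip": 0,"linear": [4.5,0.9,0],"turn": [0,0,0]},
    {"grip": 0,"linear": [4.9,1.3,0],"turn": [0,0,0]},
    {"grip": 0,"linear": [5.4,1.6,0],"turn": [0,0,0]},
    {"grip": 0,"linear": [5.8,2.0,0],"turn": [0,0,0]}
  ]
}}

```text
time: 18.4
tool_pos: [0.4704, 0.1569, 0.0151]
tool_rot: [3.14, -0.0, -1.455]
contact_force: [-3.5, -1.1, 2.0]
opening: 0.0004
```

```bash
python3 look.py w12
```

```text
t 18.6 tcp [0.4706 0.157  0.0152] nest -49.72 -6.49 F [-4.49 -0.84  2.01] Fx nest [-4.99 -3.91 -4.81 -4.53] -4.56 [-0.14  1.   -0.  ]
```

Call:
{"name": "apply_moves", "arguments": {
  "increments": [
    {"grip": 0,"linear": [0,0.4,0.4],"turn": [0,0,0]},
    {"grip": 0,"linear": [0.2,0.8,0.5],"turn": [0,0,0]},
    {"grip": 0,"linear": [0.4,1.2,0.5],"turn": [0,0,0]}
  ]
}}

```text
time: 18.9
tool_pos: [0.4714, 0.1583, 0.0156]
tool_rot: [3.141, -0.0, -1.455]
contact_force: [-4.9, -0.4, -0.7]
opening: 0.0005
```

```bash
python3 look.py w13
```

```text
t 19.1 tcp [0.4714 0.1583 0.0157] nest -48.69 -5.38 F [-4.12 -0.1  -1.2 ] Fx nest [-4.51 -4.3  -3.78 -3.8 ] -4.1 [ 0.01  0.98 -0.02]
```

View pics/w13.png

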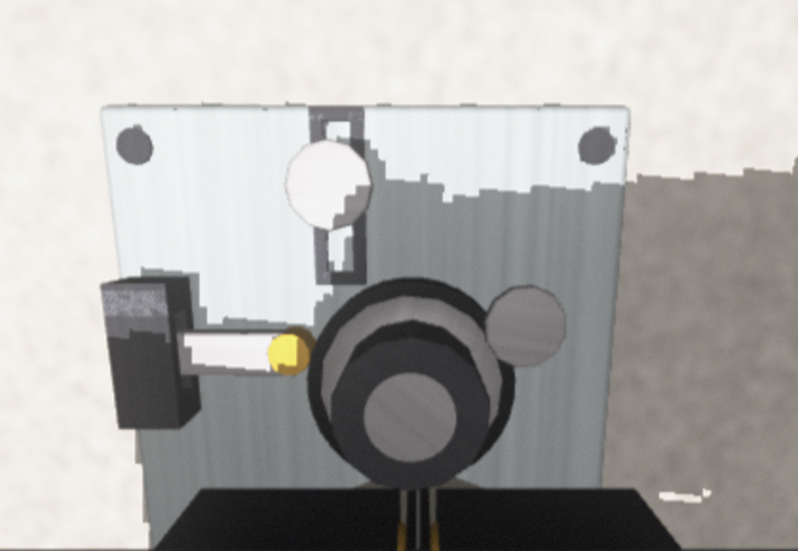

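Call:
{"name": "apply_moves", "arguments": {
  "increments": [
    {"grip": 0,"linear": [0.4,0.5,-0.2],"turn": [0,0,0]},
    {"grip": 0,"linear": [0.8,0.9,-0.2],"turn": [0,0,0]},
    {"grip": 0,"linear": [1.2,1.3,-0.2],"turn": [0,0,0]},
    {"grip": 0,"linear": [1.6,1.6,-0.2],"turn": [0,0,0]}
  ]
}}

```text
time: 19.5
tool_pos: [0.4732, 0.1599, 0.0156]
tool_rot: [3.141, -0.0, -1.455]
contact_force: [-4.5, 0.3, 0.4]
opening: 0.0005
```

Call:
{"name": "apply_moves", "arguments": {
  "increments": [
    {"grip": 0,"linear": [0.4,0.4,0],"turn": [0,0,0]},
    {"grip": 0,"linear": [0.8,0.7,0],"turn": [0,0,0]},
    {"grip": 0,"linear": [1.2,1.0,0],"turn": [0,0,0]},
    {"grip": 0,"linear": [1.6,1.2,0],"turn": [0,0,0]}
  ]
}}

```text
time: 19.9
tool_pos: [0.4749, 0.1611, 0.0156]
tool_rot: [-3.142, -0.0, -1.455]
contact_force: [-4.4, 1.3, -0.5]
opening: 0.0007
```

```bash
python3 look.py w14
```

```text
t 20.1 tcp [0.475  0.161  0.0156] nest -44.87 -3.04 F [-4.37  0.99 -0.98] Fx nest [-3.92 -4.17 -4.93 -3.91] -4.23 [0.09 0.9  0.06]
```

View pics/w14.png

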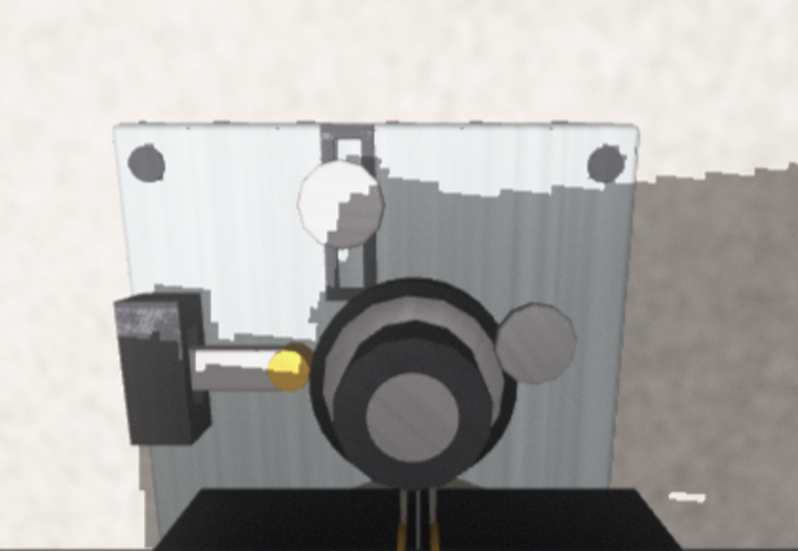

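Call:
{"name": "apply_moves", "arguments": {
  "increments": [
    {"grip": 0,"linear": [0.5,0.25,0],"turn": [0,0,0]},
    {"grip": 0,"linear": [1.0,0.5,0],"turn": [0,0,0]},
    {"grip": 0,"linear": [1.4,0.75,0],"turn": [0,0,0]},
    {"grip": 0,"linear": [1.9,1.0,0],"turn": [0,0,0]}
  ]
}}

```text
time: 20.5
tool_pos: [0.477, 0.162, 0.0157]
tool_rot: [-3.141, -0.0, -1.455]
contact_force: [-4.2, 1.1, -1.3]
opening: 0.0006
```

Call:
{"name": "apply_moves", "arguments": {
  "increments": [
    {"grip": 0,"linear": [0.5,0.2,0],"turn": [0,0,0]},
    {"grip": 0,"linear": [1.0,0.4,0],"turn": [0,0,0]},
    {"grip": 0,"linear": [1.4,0.6,0],"turn": [0,0,0]},
    {"grip": 0,"linear": [1.9,0.75,0],"turn": [0,0,0]}
  ]
}}

```text
time: 20.9
tool_pos: [0.4789, 0.1628, 0.0157]
tool_rot: [-3.141, -0.0, -1.455]
contact_force: [-3.3, 1.0, -1.7]
opening: 0.0005
```

```bash
python3 look.py w15
```

```text
t 21.1 tcp [0.479  0.1628 0.0157] nest -40.71 -1.77 F [-3.51  0.66 -2.37] Fx nest [-3.64 -3.8  -3.34 -2.86] -3.41 [0.05 0.65 0.01]
```

View pics/w15.png

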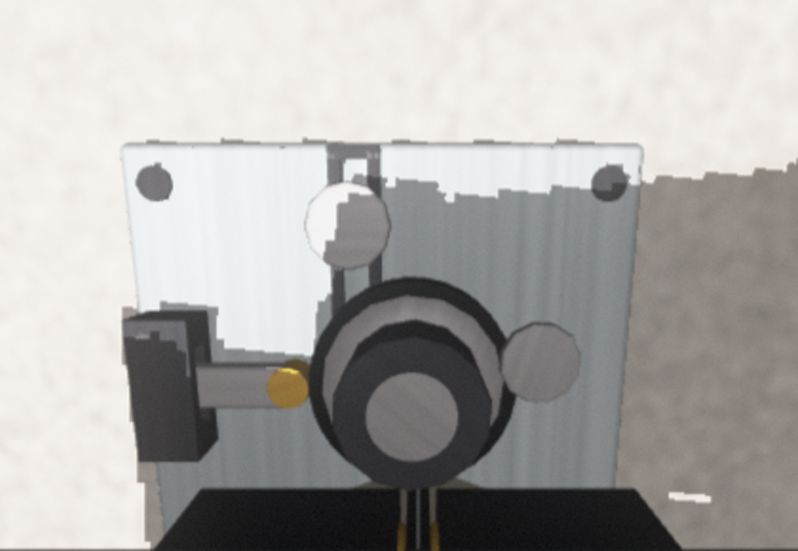

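Call:
{"name": "apply_moves", "arguments": {
  "increments": [
    {"grip": 0,"linear": [0.2,0.1,-0.2],"turn": [0,0,0]},
    {"grip": 0,"linear": [0.6,0.2,-0.3],"turn": [0,0,0]},
    {"grip": 0,"linear": [1.1,0.3,-0.3],"turn": [0,0,0]},
    {"grip": 0,"linear": [1.6,0.45,-0.3],"turn": [0,0,0]},
    {"grip": 0,"linear": [2.1,0.6,-0.3],"turn": [0,0,0]}
  ]
}}

```text
time: 21.6
tool_pos: [0.4812, 0.1633, 0.0155]
tool_rot: [-3.141, -0.0, -1.455]
contact_force: [-1.7, 0.4, -0.9]
opening: 0.0006
```

Call:
{"name": "apply_moves", "arguments": {
  "increments": [
    {"grip": 0,"linear": [0.5,0.1,0],"turn": [0,0,0]},
    {"grip": 0,"linear": [1.0,0.2,0],"turn": [0,0,0]},
    {"grip": 0,"linear": [1.5,0.3,0],"turn": [0,0,0]},
    {"grip": 0,"linear": [2.0,0.4,0],"turn": [0,0,0]}
  ]
}}

```text
time: 22.0
tool_pos: [0.4831, 0.1638, 0.0154]
tool_rot: [-3.141, -0.0, -1.455]
contact_force: [-0.2, -0.6, -0.4]
opening: 0.0006
```

```bash
python3 look.py w16
```

```text
t 22.2 tcp [0.4832 0.1638 0.0155] nest -36.42 -1.25 F [-0.15  0.08 -0.1 ] Fx nest [-0.12 -0.08  0.22 -0.57] -0.14 [-0.12  0.2  -0.01]
```

View pics/w16.png

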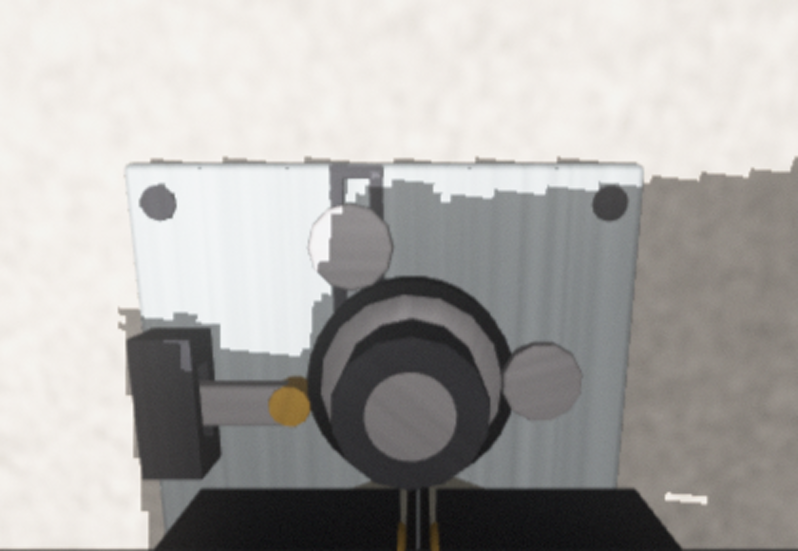

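It is past the roller and the push has dropped to about 0. The end post should come in another 3–5 mm, so I take small steps.

Call:
{"name": "apply_moves", "arguments": {
  "increments": [
    {"grip": 0,"linear": [0.4,0.05,0],"turn": [0,0,0]},
    {"grip": 0,"linear": [0.8,0.1,0],"turn": [0,0,0]},
    {"grip": 0,"linear": [1.2,0.15,0],"turn": [0,0,0]},
    {"grip": 0,"linear": [1.6,0.2,0],"turn": [0,0,0]},
    {"grip": 0,"linear": [2.0,0.25,0],"turn": [0,0,0]}
  ]
}}

```text
time: 22.7
tool_pos: [0.4849, 0.164, 0.0154]
tool_rot: [-3.141, -0.0, -1.455]
contact_force: [-0.3, 0.1, 0.2]
opening: 0.0001
```

Call:
{"name": "apply_moves", "arguments": {
  "increments": [
    {"grip": 0,"linear": [0.4,0.05,0],"turn": [0,0,0]},
    {"grip": 0,"linear": [0.8,0.1,0],"turn": [0,0,0]},
    {"grip": 0,"linear": [1.2,0.15,0],"turn": [0,0,0]}
  ]
}}

```text
time: 23.0
tool_pos: [0.486, 0.1642, 0.0153]
tool_rot: [3.142, -0.0, -1.455]
contact_force: [-0.4, 0.2, 0.3]
opening: 0.0005
```

```bash
python3 look.py w17
```

```text
t 23.2 tcp [0.486  0.1641 0.0153] nest -33.61 -1.22 F [ 0.04 -0.08  0.34] Fx nest [ 0.34  0.03 -0.41  0.17] 0.03 [-0.07  0.16  0.02]
```

View pics/w17.png

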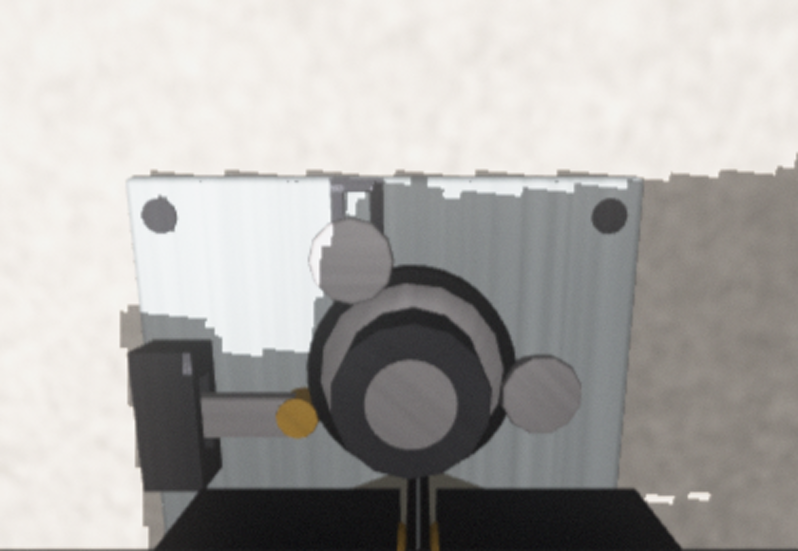

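```bash
python3 -c "
from look import nest_of as n
print('disc',n('w17',411,404,.048),'L',n('w17',307,372,.024),'R',n('w17',516,372,.024),'roller',n('w17',297,417,.024),'side',n('w17',542,394,.0315),'end',n('w17',350,260,.0315),'front',n('w17',411,266,.022))"
```

```text
disc [ 3.4 -0.4] L [ 4.  23.5] R [  4.  -24.1] roller [-6.7 26.3] side [  0.8 -28.8] end [29.5 12.3] front [27.6 -0.2]
```

The roller carried the speaker ahead. Its centre is at about (3.4, -0.4), 29.0 mm from the end post's axis (29 means touching). Now I close the gap of about 2.5 mm and press.

Call:
{"name": "apply_moves", "arguments": {
  "increments": [
    {"grip": 0,"linear": [0.5,0.05,0],"turn": [0,0,0]},
    {"grip": 0,"linear": [1.0,0.1,0],"turn": [0,0,0]},
    {"grip": 0,"linear": [1.4,0.15,0],"turn": [0,0,0]},
    {"grip": 0,"linear": [1.8,0.2,0],"turn": [0,0,0]},
    {"grip": 0,"linear": [2.0,0.25,0],"turn": [0,0,0]},
    {"grip": 0,"linear": [2.0,0.25,0],"turn": [0,0,0]}
  ]
}}

```text
time: 23.8
tool_pos: [0.488, 0.1644, 0.0153]
tool_rot: [3.141, -0.0, -1.455]
contact_force: [0.7, 0.1, -0.2]
opening: 0.0007
```

Call:
{"name": "apply_moves", "arguments": {
  "increments": [
    {"grip": 0,"linear": [0.3,0.05,0],"turn": [0,0,0]},
    {"grip": 0,"linear": [0.6,0.1,0],"turn": [0,0,0]},
    {"grip": 0,"linear": [0.6,0.1,0],"turn": [0,0,0]}
  ]
}}

```text
time: 24.1
tool_pos: [0.4885, 0.1645, 0.0153]
tool_rot: [3.141, -0.0, -1.455]
contact_force: [0.3, 0.1, -0.3]
opening: 0.0003
```

```bash
python3 look.py w18
```

```text
t 24.3 tcp [0.4885 0.1645 0.0153] nest -31.02 -1.16 F [-0.76 -0.21  0.03] Fx nest [ 0.06 -0.62 -1.67 -0.88] -0.78 [-0.04  0.23  0.01]
```

Call:
{"name": "apply_moves", "arguments": {
  "increments": [
    {"grip": 0,"linear": [0.2,0,0],"turn": [0,0,0]},
    {"grip": 0,"linear": [0.3,0.05,0],"turn": [0,0,0]},
    {"grip": 0,"linear": [0.3,0.05,0],"turn": [0,0,0]}
  ]
}}

```text
time: 24.6
tool_pos: [0.4886, 0.1645, 0.0153]
tool_rot: [3.141, -0.0, -1.455]
contact_force: [-0.7, 0.0, 0.6]
opening: 0.0005
```

```bash
python3 look.py w19
```

```text
t 24.8 tcp [0.4887 0.1645 0.0153] nest -30.87 -1.14 F [-1.47 -0.54  0.28] Fx nest [-0.97 -1.27 -2.42 -1.44] -1.52 [-0.09  0.44 -0.02]
```

Call:
{"name": "apply_moves", "arguments": {
  "increments": [
    {"grip": 0,"linear": [0.2,0,0],"turn": [0,0,0]},
    {"grip": 0,"linear": [0.4,0.05,0.1],"turn": [0,0,0]},
    {"grip": 0,"linear": [0.4,0.05,0.1],"turn": [0,0,0]}
  ]
}}

```text
time: 25.1
tool_pos: [0.4888, 0.1645, 0.0153]
tool_rot: [3.14, -0.0, -1.455]
contact_force: [-3.3, -0.4, 0.2]
opening: 0.0003
```

```bash
python3 look.py w20
```

```text
t 25.3 tcp [0.4888 0.1645 0.0153] nest -30.69 -1.16 F [-3.62 -0.31  0.44] Fx nest [-3.52 -2.99 -4.12 -3.88] -3.63 [-0.19  0.81  0.01]
```

View pics/w20.png

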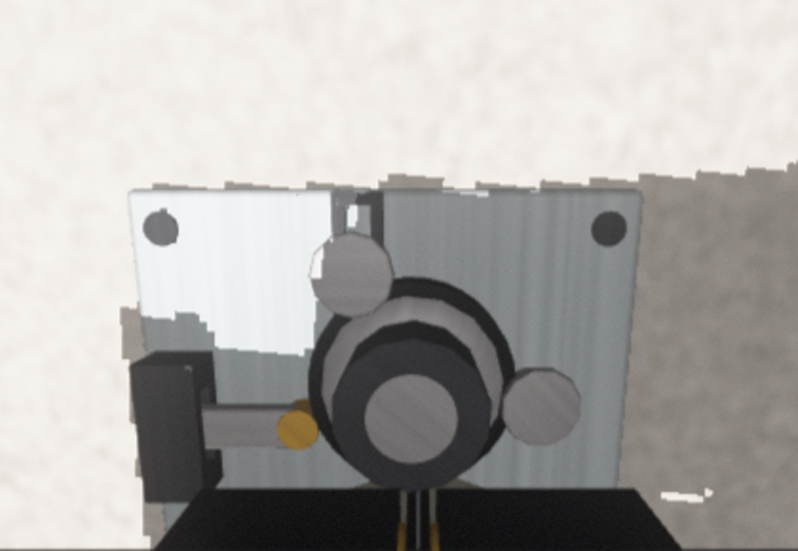

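The rise is sharp and the position is stuck, so it is against the end post. A little more for about 5 N.

Call:
{"name": "apply_moves", "arguments": {
  "increments": [
    {"grip": 0,"linear": [0.1,0,0],"turn": [0,0,0]},
    {"grip": 0,"linear": [0.25,0.03,0],"turn": [0,0,0]},
    {"grip": 0,"linear": [0.25,0.03,0],"turn": [0,0,0]},
    {"grip": 0,"linear": [0.25,0.03,0],"turn": [0,0,0]}
  ]
}}

```text
time: 25.7
tool_pos: [0.489, 0.1645, 0.0153]
tool_rot: [3.14, -0.0, -1.455]
contact_force: [-5.1, -0.8, 1.7]
opening: 0.0004
```

```bash
python3 look.py w21
```

```text
t 25.9 tcp [0.4889 0.1645 0.0153] nest -30.6 -1.2 F [-5.46 -0.9   0.83] Fx nest [-5.52 -4.7  -5.96 -5.93] -5.53 [-0.21  1.02 -0.03]
```

Pressed at about 5.5 N. Now I ease off straight back, then lift clear.

Call:
{"name": "apply_moves", "arguments": {
  "increments": [
    {"grip": 0,"linear": [-0.4,-0.05,0],"turn": [0,0,0]},
    {"grip": 0,"linear": [-0.8,-0.1,0],"turn": [0,0,0]},
    {"grip": 0,"linear": [-1.2,-0.15,0],"turn": [0,0,0]},
    {"grip": 0,"linear": [-2,-0.25,0],"turn": [0,0,0]},
    {"grip": 0,"linear": [-5,-0.6,0],"turn": [0,0,0]},
    {"grip": 0,"linear": [-10,-1.2,0],"turn": [0,0,0]},
    {"grip": 0,"linear": [-20,-2.3,0],"turn": [0,0,0]},
    {"grip": 0,"linear": [-30,-3.5,0],"turn": [0,0,0]},
    {"grip": 0,"linear": [-30,-3.5,20],"turn": [0,0,0]},
    {"grip": 0,"linear": [-30,-3.5,40],"turn": [0,0,0]}
  ]
}}

```text
time: 26.9
tool_pos: [0.4579, 0.1609, 0.0555]
tool_rot: [3.139, -0.0, -1.455]
contact_force: [1.0, -0.0, 0.3]
opening: 0.0008
```

Call:
{"name": "apply_moves", "arguments": {
  "increments": [
    {"grip": 0,"linear": [0,0,30],"turn": [0,0,0]},
    {"grip": 0,"linear": [0,0,40],"turn": [0,0,0]},
    {"grip": 0,"linear": [0,0,40],"turn": [0,0,0]},
    {"grip": 0,"linear": [0,0,40],"turn": [0,0,0]}
  ]
}}

```text
time: 27.3
tool_pos: [0.4588, 0.161, 0.0947]
tool_rot: [3.141, -0.0, -1.455]
contact_force: [0.3, -0.1, 0.5]
opening: 0.0011
```

```bash
python3 look.py w22; python3 - <<'E'
from h import *
cv2.imwrite('pics/s22.png',cv2.resize(read_camera('side')[250:400,190:350,::-1],None,fx=4,fy=4,interpolation=cv2.INTER_CUBIC))
im=cv2.imread('pics/w22_raw.png');cv2.imwrite('pics/w22c.png',cv2.resize(im[0:150,160:360],None,fx=4,fy=4,interpolation=cv2.INTER_CUBIC))
E
```

```text
t 27.5 tcp [0.4588 0.161  0.0943] nest -60.9 -1.24 F [-0.19  0.34 -0.07] Fx nest [ 0.14 -0.81 -0.24  0.31] -0.15 [-0.04  0.18 -0.05]
```

View pics/w22c.png

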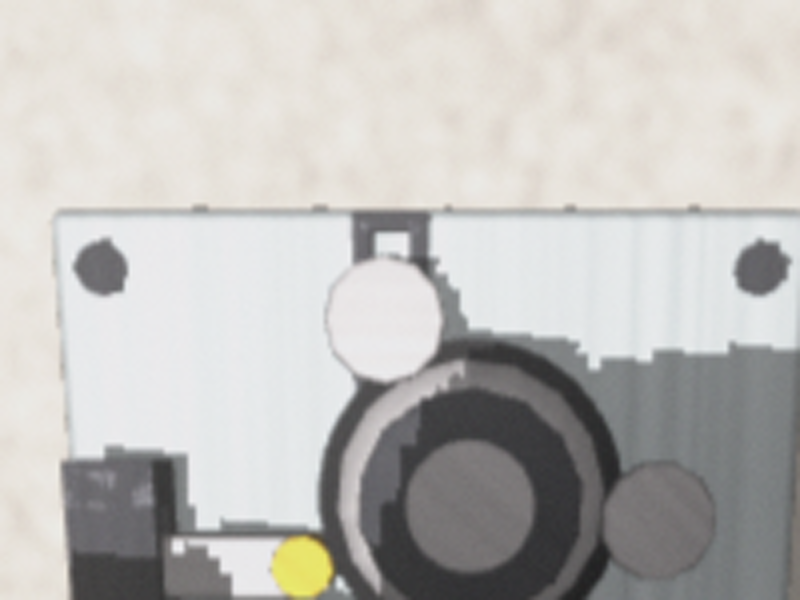

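View pics/s22.png

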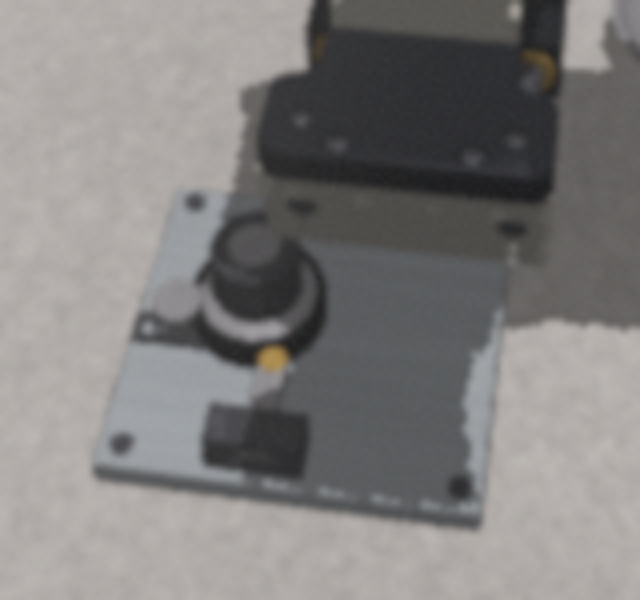

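```bash
python3 - <<'E'
from h import *
tp=np.load('tp_w22.npy')
def n(U,V,z):
    p=px2w('wrist',160+(U+.5)/4-.5,(V+.5)/4-.5,z,tp);q=(.5192,.1692,.115);c,s=np.cos(q[2]),np.sin(q[2]);d=p[:2]-q[:2]
    return 1e3*np.array([c*d[0]+s*d[1],-s*d[0]+c*d[1]])
sp=n(471,506,.048);rim=n(471,340,.022)
print('speaker',sp,'front',rim,'from front x',rim[0]-24)
for k,a in dict(end=(384,319,.0315),side=(659,519,.0315),roller=(302,567,.024)).items():
    e=n(*a);print(k,e.round(1),'dist',np.linalg.norm(e-sp).round(1))
E
```

```text
speaker [ 3.47134782 -0.51509015] front [27.07124929 -0.42112163] from front x 3.0712492888824485
end [29.4 12.3] dist 28.9
side [  0.8 -29. ] dist 28.6
roller [-7.  26.4] dist 28.9
```

```bash
python3 -c "
from look import nest_of as n
import numpy as np
s=n('w20',411,418,.048);e=n('w20',351,274,.0315);print(s,e,np.linalg.norm(s-e), n('w20',541,406,.0315))"
python3 - <<'E'
from h import *
im=read_camera('top')[:,:,::-1];cv2.imwrite('pics/t23.png',im)
E
```

```text
[ 3.5 -0.3] [29.6 12.2] 28.938901153983025 [  1.1 -28.7]
```

View pics/t23.png

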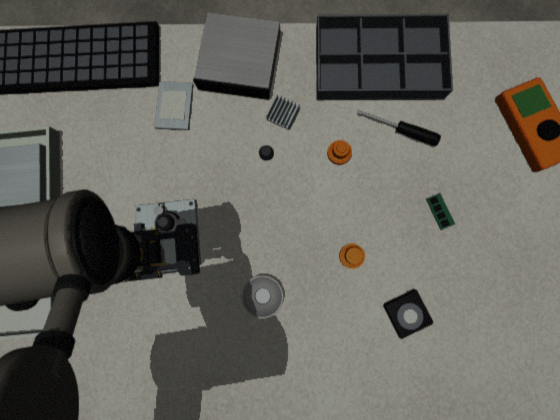

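The centre is unchanged since the press (3.5 mm, distances of about 29 mm to each contact). The bystanders have not moved and the robot touches nothing, so I hand in.

```bash
python3 -c "
from cell import *
print(hand_in(), observe()['time'])"
```

```text
the job is handed in; nothing more can be done
the job is handed in; nothing more can be done
```

I set the larger black speaker face down on the nest's mouth and let go. I then nudged it past the roller with closed fingers on its rim. It went home against the end post, was held there at about 5.5 N for roughly half a second, and the arm drew back clear. The job was handed in at about 28 s.

**Last checks:**
- **Contacts:** the speaker's centre measured 28.9 mm from the end post, 28.6 mm from the side post and 28.9 mm from the roller. Touching is 29 mm, and image accuracy is about 0.5–1 mm.
- **Position held:** it is at nest x about +3.5 mm, where it was while pressed.
- **Bench:** the bystanders showed no movement, the gripper stayed off the posts and roller, and the tool reads no load.

**One problem on the way:** the speaker jammed against the side post, where friction on the flat finger held it. The push rose to about 7 N for a moment, with single readings up to 7.6 N. I backed off, re-centred and followed its arc round the post at about 4 N. I could not measure the force on the side post itself during that jam; I estimate it was near 7 N, so I cannot rule out that it reached the 8 N limit.

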